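# Tidy the games table: dice in the bowl, counters in rows

## Robot

A 7-joint arm with a two-finger parallel gripper is mounted at the origin on the work surface. World frame = base frame: x ahead of the robot, y to its left, z up, the work surface at z = 0. Lengths are in m, angles in rad, forces in N, time in s.
With the tool pointing down it reaches from about 0.425 to 0.875 m from the base axis. Payload 8.4 kg.
Tool frame: the origin (TCP) lies at the very end of the fingers, on their centre line; the grasp point (between the pads) lies robot.grip_depth behind it (robot.grip_depth is the distance from the TCP to the grasp point, in m); y points along the fingers, x is the direction in which the jaws open and shut, and the axes are right-handed (so a half turn about y gives the same grasp; the last joint's range is limited). The gripper opens to 85 mm and grips with 20 to 120 N. Pads are 22 mm wide; open, the fingers measure 114 mm over their backs; the gripper's body (76 mm by 85 mm) begins 54 mm behind the grasp point. The pads swing forward as they close: fully open they stand 13 mm farther back than shut.
Start: joints at [1.038, 0.333, 0.04, 1.465, -0.013, 1.343, -0.059], TCP at [0.273, -0.59, 0.231] pointing down, gripper open.
Joint ranges: [-2.58, 2.58], [-0.38, 2.09], [-1.3, 1.39], [0.25, 2.4], [-1.5, 4.64], [0.08, 2.09], [-2.65, 2.65]. Speed limits (rad/s): [2.22, 2.22, 2.79, 2.79, 3.14, 3.14, 3.14].

## Interface

Orientations are given as a 3x3 rotation matrix whose columns are the frame's x, y, z axes.
In Python, from rig import status, cams, finish_job, robot gives the robot as it stands.
- The arm moves only by the tool move_arm, never from a script. Its argument "rows" is a list of rows, each an object of numbers: "dx", "dy", "dz": the shift along the tool's x, y, z in cm; "wx", "wy", "wz": the turn, a rotation vector about the tool's x, y, z in degrees; "claw": the gripper command: -1 is shut, 1 is fully open, values between are in proportion. In form: [{"dx": .., "dy": .., "dz": .., "wx": .., "wy": .., "wz": .., "claw": ..}, ...]. A call has 1 to 12 rows; each row is the pose to reach, as a shift and turn from the pose commanded when the call began, along the tool's axes at that moment; what a row does not reach only later rows make up. A row lasts 1/10 s, in which the tool goes at most 50 mm and 8.59 degrees, less where a joint would pass 70% of its speed; a pose out of reach is approached as far as the arm can. A call with a gripper value outside its range is refused whole. The fingers move at their own pace and stop on an object; "grip_force" is the grip in N (left out, the last holds). Time passes only in rows, so rows that repeat a pose let the fingers close. It gives the time, the measured TCP pose, the force and the opening at its end, in the units of the state.
- status.state(): the state, without advancing time (a new reading comes with each control period).
- cams.capture(name): name is "scene" or "side" or "wrist"; returns the picture (400x640x3 uint8, blue, green, red); there is no depth.
- cams.camera_model(name): a dict with "intrinsics" (3x3 intrinsics, pixels), "world_from_camera" (4x4, takes a point from camera to world coordinates); the wrist camera has in their place "T_tool_cam" (4x4, takes a point from camera to tool coordinates, whose origin is the TCP and whose axes are the tool frame's). Camera axes: x right, y down, z forward; pixel columns grow to the right and rows downward; lengths in m; the calibration is good to about 2 mm. A picture is of the moment at which its call begins: read the wrist's pose just before it. camera_model takes no time and is no camera call.
- finish_job(): hands the job in, once; it reports no verdict.
The state is a dict: "clock": time; "joint_pos": joint angles; "qd": joint speeds; "effort": joint torques, N m; "ee_pos": TCP position; "ee_rot": TCP orientation; "contact_force": force on the tool from outside, world axes, zero at the start; "ft_torque": the same for the moment, N m; "width": finger opening in m.
Only numpy, scipy, OpenCV 4.12 (cv2) and the standard library are available. Lean on these libraries where they do the work, as an engineer would, in place of code of your own. Each camera call takes 0.05 s, during which the arm holds its last target.

## Task

Tidy up the games table after play: pick up the mug by its ear, tip the dice out of it into the wooden bowl and stand the empty mug upright on the cork coaster. Set all the loose wooden counters flat on the tray, one centred on each pale square, filling the near row completely before using the far row; leave the two chalk blocks where they are.

Things in the scene. Friction and masses are not known exactly. Their poses are not given: they have to be found in the camera images.
- tray: Fixed dark wood tray, 160 (x) x 200 (y) mm, floor 6 mm above the table, rim 6 mm wide and 12 mm high. Origin: centre of the underside; x points from near to far row (away from the robot within 0.25 rad), z up. Six pale inlaid 46 mm squares: rows 68 mm apart along x, three squares 58 mm apart along y.
- near1 (a point): Centre of a pale square on the tray floor (6 mm above the table): near row, left (+y) square.
- near2 (a point): Centre of a pale square on the tray floor (6 mm above the table): near row, middle square.
- near3 (a point): Centre of a pale square on the tray floor (6 mm above the table): near row, right (-y) square.
- far1 (a point): Centre of a pale square on the tray floor (6 mm above the table): far row, left (+y) square.
- far2 (a point): Centre of a pale square on the tray floor (6 mm above the table): far row, middle square.
- far3 (a point): Centre of a pale square on the tray floor (6 mm above the table): far row, right (-y) square.
- counter1: Round light wood counter, 36 mm diameter, 14 mm thick, 14 g, lying flat on the table. Origin: its centre (7 mm above what it lies on); z along its axis, either face may be up. May be absent (None).
- counter2: Round light wood counter, 36 mm diameter, 14 mm thick, 14 g, lying flat on the table. Origin: its centre (7 mm above what it lies on); z along its axis, either face may be up. May be absent (None).
- counter3: Round light wood counter, 36 mm diameter, 14 mm thick, 14 g, lying flat on the table. Origin: its centre (7 mm above what it lies on); z along its axis, either face may be up. May be absent (None).
- counter4: Round light wood counter, 36 mm diameter, 14 mm thick, 14 g, lying flat on the table. Origin: its centre (7 mm above what it lies on); z along its axis, either face may be up. May be absent (None).
- counter5: Round light wood counter, 36 mm diameter, 14 mm thick, 14 g, lying flat on the table. Origin: its centre (7 mm above what it lies on); z along its axis, either face may be up. May be absent (None).
- counter6: Round light wood counter, 36 mm diameter, 14 mm thick, 14 g, lying flat on the table. Origin: its centre (7 mm above what it lies on); z along its axis, either face may be up. May be absent (None).
- die1: Cream die, a 15 mm cube, 10 g, in the mug at the start. Origin: its centre. May be absent (None).
- die2: Cream die, a 15 mm cube, 10 g, in the mug at the start. Origin: its centre. May be absent (None).
- die3: Cream die, a 15 mm cube, 10 g, in the mug at the start. Origin: its centre. May be absent (None).
- die4: Cream die, a 15 mm cube, 10 g, in the mug at the start. Origin: its centre. May be absent (None).
- die5: Cream die, a 15 mm cube, 10 g, in the mug at the start. Origin: its centre. May be absent (None).
- mug: Steel mug, 80 mm outer diameter, 85 mm tall, wall 4 mm, floor 6 mm, about 120 g. Origin: centre of the underside, z up. Flat ear on its -x side, 12 mm thick along y: top bar out to x = -83 mm at heights 65-79 mm, thumb plate at its outer end (x -55 to -83, z 53 to 79 mm), then an upright to a bottom bar 22 mm up. Grip it across its y at x = -72, z = 70 mm, from above or tilted.
- mug_rim (a point): Centre of the mug's mouth, 85 mm above its underside.
- bowl: Loose dark wood bowl for the dice, 130 mm rim diameter, 50 mm tall, 450 g. Origin: centre of the underside, z up.
- coaster: Fixed round cork coaster, 104 mm diameter, 4 mm thick. Origin: centre of the underside.
- chalk1: Bystander: cue chalk block, 23 x 23 x 21 mm, among the counters; leave it alone. Origin: centre of the underside.
- chalk2: Bystander: the second cue chalk block, same size; leave it alone. Origin: centre of the underside.

How it is judged:
On the way:
1. the mug is tipped well over (more than 80 degrees) with its mouth above the bowl (mouth centre within 90 mm sideways of the bowl's centre) (angle between mug's own z axis and vertical above 1.4 rad and horizontal distance between mug_rim and bowl below 0.09 m and height (world z) of mug_rim above 0.05 m), for 0.2 s.
At the end, for the whole second after the job is handed in: Every counter lies flat on the tray, within 8 mm of a pale square's centre, one to a square, all three near squares filled, the rest in the far row; every die is in the bowl (within 55 mm of its centre); the mug stands upright on the coaster, within 12 mm of its centre; all at rest ((horizontal distance between counter1 and near1 below 0.008 m or horizontal distance between counter1 and near2 below 0.008 m or horizontal distance between counter1 and near3 below 0.008 m or horizontal distance between counter1 and far1 below 0.008 m or horizontal distance between counter1 and far2 below 0.008 m or horizontal distance between counter1 and far3 below 0.008 m) and z of counter1 in the frame of tray between 0.01 and 0.0165 m and linear speed of each of counter1, counter2, counter3, counter4, counter5, counter6, die1, die2, die3, die4, die5, mug below 0.02 m/s and (horizontal distance between counter2 and near1 below 0.008 m or horizontal distance between counter2 and near2 below 0.008 m or horizontal distance between counter2 and near3 below 0.008 m or horizontal distance between counter2 and far1 below 0.008 m or horizontal distance between counter2 and far2 below 0.008 m or horizontal distance between counter2 and far3 below 0.008 m) and z of counter2 in the frame of tray between 0.01 and 0.0165 m and (horizontal distance between counter3 and near1 below 0.008 m or horizontal distance between counter3 and near2 below 0.008 m or horizontal distance between counter3 and near3 below 0.008 m or horizontal distance between counter3 and far1 below 0.008 m or horizontal distance between counter3 and far2 below 0.008 m or horizontal distance between counter3 and far3 below 0.008 m) and z of counter3 in the frame of tray between 0.01 and 0.0165 m and (horizontal distance between counter4 and near1 below 0.008 m or horizontal distance between counter4 and near2 below 0.008 m or horizontal distance between counter4 and near3 below 0.008 m or horizontal distance between counter4 and far1 below 0.008 m or horizontal distance between counter4 and far2 below 0.008 m or horizontal distance between counter4 and far3 below 0.008 m) and z of counter4 in the frame of tray between 0.01 and 0.0165 m and (horizontal distance between counter5 and near1 below 0.008 m or horizontal distance between counter5 and near2 below 0.008 m or horizontal distance between counter5 and near3 below 0.008 m or horizontal distance between counter5 and far1 below 0.008 m or horizontal distance between counter5 and far2 below 0.008 m or horizontal distance between counter5 and far3 below 0.008 m) and z of counter5 in the frame of tray between 0.01 and 0.0165 m and (horizontal distance between counter6 and near1 below 0.008 m or horizontal distance between counter6 and near2 below 0.008 m or horizontal distance between counter6 and near3 below 0.008 m or horizontal distance between counter6 and far1 below 0.008 m or horizontal distance between counter6 and far2 below 0.008 m or horizontal distance between counter6 and far3 below 0.008 m) and z of counter6 in the frame of tray between 0.01 and 0.0165 m and horizontal distance between any of counter1, counter2, counter3, counter4, counter5, counter6 and near1 below 0.008 m and horizontal distance between any of counter1, counter2, counter3, counter4, counter5, counter6 and near2 below 0.008 m and horizontal distance between any of counter1, counter2, counter3, counter4, counter5, counter6 and near3 below 0.008 m and horizontal distance between each of die1, die2, die3, die4, die5 and bowl below 0.055 m and height (world z) of each of die1, die2, die3, die4, die5 below 0.055 m and horizontal distance between mug and coaster below 0.012 m and angle between mug's own z axis and vertical below 0.1 rad and height (world z) of mug between 0.001 and 0.009 m); the robot touches nothing.
It fails at once if a chalk block is moved more than 40 mm from where it stood (distance of any of chalk1, chalk2 from where it was at the start of the episode above 0.04 m).
It fails at once if the bowl is moved more than 40 mm or tipped over (more than 35 degrees) (distance of bowl from where it was at the start of the episode above 0.04 m or angle between bowl's own z axis and vertical above 0.6 rad).
Of counter1, counter2, counter3, counter4, counter5, counter6 only 4 to 6 are there at a start; the rules pass over those that are not, and their reading is None.
Of die1, die2, die3, die4, die5 only 3 to 5 are there at a start; the rules pass over those that are not, and their reading is None.
At some moment in a run one of counter1, counter2, counter3, counter4, counter5, counter6 may be knocked a few centimetres aside while the robot is not near it.
It also fails if it takes over 208 s, if anything falls off the work surface, if the arm or the gripper's body presses on something with over 40 N, if the wrist force passes 120 N, or if a joint passes its speed limit or range.

## Working session

There is one attempt and no reset: what is moved stays moved. The work goes in short steps, Python scripts to look and compute and a tool call to move; the robot and the scene stay as the last step left them, time stands still between calls to the robot, and variables do not carry over. Pictures are saved under pics/ and viewed, and the job is handed in when it is done.

Besides the shell and the picture viewer there is one more tool, called after "Call:" as name([rows], argument=value, ...), one row to a line, values as JSON. move_arm: Moves the arm, as the interface text tells. Its arguments: {"type":"object","properties":{"rows":{"type":"array"},"grip_force":{"type":"number"}},"required":["rows"]}

```bash
ls; mkdir -p pics; python3 - <<'E'
from rig import status,cams,robot
import cv2,numpy as np
np.set_printoptions(precision=4,suppress=True)
s=status.state();print(s); print(robot.grip_depth, dir(robot))
for n in ["scene","side","wrist"]:
    cv2.imwrite(f"pics/a_{n}.png",cams.capture(n)); print(n,cams.camera_model(n))
E
```

```text
pics
{'clock': 0.0, 'joint_pos': array([ 1.0378,  0.3339,  0.0399,  1.4663, -0.0134,  1.3433, -0.0585]), 'qd': array([ 0.0008,  0.0001, -0.0007,  0.0007, -0.0011,  0.0009,  0.0007]), 'effort': array([ -0.0007, -65.8561,   1.3651, -40.5566,   0.0168,   0.0123,
         0.    ]), 'ee_pos': array([ 0.273 , -0.5894,  0.2304]), 'ee_rot': array([[ 0.4203, -0.0008,  0.9074],
       [-0.9074,  0.0014,  0.4203],
       [-0.0016, -1.    , -0.0001]]), 'contact_force': array([-0.4364, -0.0836, -0.135 ]), 'ft_torque': array([ 0.0488, -0.0314,  0.0264]), 'width': 0.08554029590894778}
0.0187 ['Unreachable', '__class__', '__delattr__', '__dict__', '__dir__', '__doc__', '__eq__', '__format__', '__ge__', '__getattribute__', '__getstate__', '__gt__', '__hash__', '__init__', '__init_subclass__', '__le__', '__lt__', '__module__', '__ne__', '__new__', '__reduce__', '__reduce_ex__', '__repr__', '__setattr__', '__sizeof__', '__str__', '__subclasshook__', '__weakref__', 'grip_depth']
scene {'intrinsics': array([[482.2523,   0.    , 318.1047],
       [  0.    , 482.2523, 199.7515],
       [  0.    ,   0.    ,
[... 194 characters left out ...]
,  0.    ,  1.    ]])}
side {'intrinsics': array([[443.6391,   0.    , 323.3761],
       [  0.    , 443.6391, 204.6801],
       [  0.    ,   0.    ,   1.    ]]), 'world_from_camera': array([[-0.9207, -0.2367,  0.3104,  0.1631],
       [-0.3898,  0.5977, -0.7006,  0.8821],
       [-0.0197, -0.766 , -0.6426,  0.8778],
       [ 0.    ,  0.    ,  0.    ,  1.    ]])}
wrist {'intrinsics': array([[314.0692,   0.    , 317.1197],
       [  0.    , 314.0692, 193.4703],
       [  0.    ,   0.    ,   1.    ]]), 'T_tool_cam': array([[ 1.    ,  0.0001, -0.0011,  0.0006],
       [ 0.0011, -0.2906,  0.9568, -0.1425],
       [-0.0002, -0.9568, -0.2906,  0.0731],
       [ 0.    ,  0.    ,  0.    ,  1.    ]])}
```

View pics/a_scene.png

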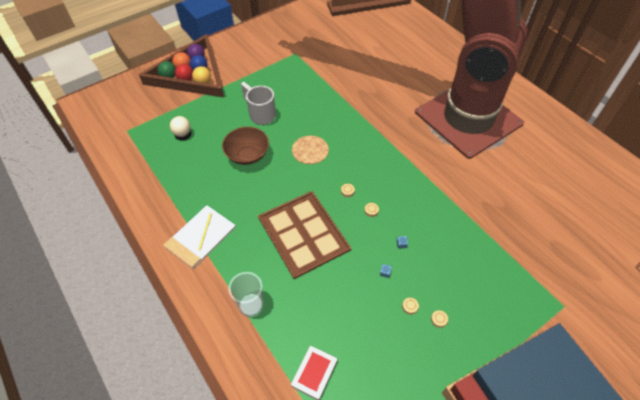

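View pics/a_side.png

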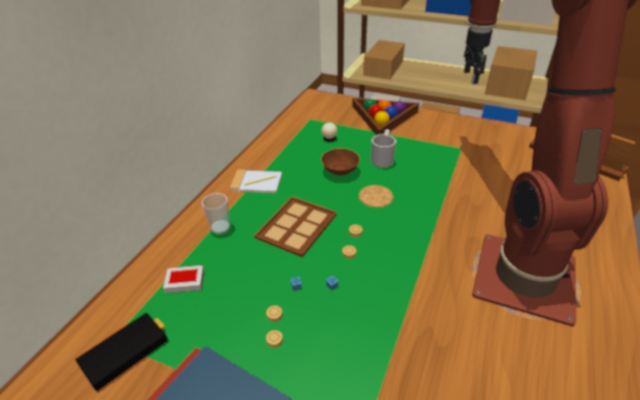

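View pics/a_wrist.png

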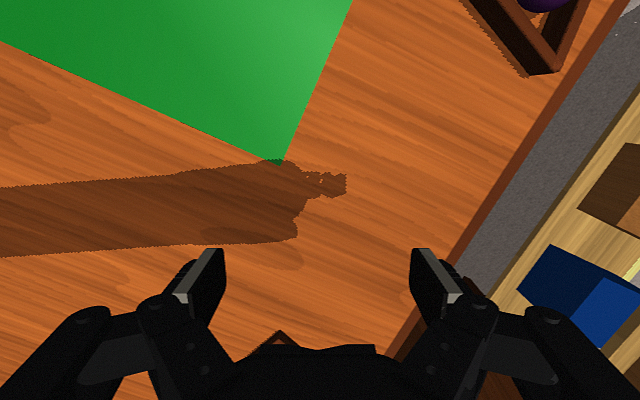

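The pictures show 4 counters (scene px ~(348,190), (372,210), (411,306), (440,318)), chalk at (402,242) and (386,271), mug at (261,105), bowl (246,148), coaster (310,150) and tray (303,233). I'll measure these from both fixed views.

```bash
cat > h.py <<'E'
import numpy as np,cv2
from scipy.optimize import least_squares
from rig import status,cams,robot
np.set_printoptions(precision=4,suppress=True)
def pose(n,st=None):
    m=cams.camera_model(n);K=m["intrinsics"]
    if n!="wrist": return K,m["world_from_camera"]
    st=st or status.state();T=np.eye(4);T[:3,:3]=st["ee_rot"];T[:3,3]=st["ee_pos"]
    return K,T@m["T_tool_cam"]
def ray(KT,px):
    K,T=KT;d=T[:3,:3]@np.linalg.solve(K,[px[0],px[1],1]);return T[:3,3],d/np.linalg.norm(d)
def atz(KT,px,z):
    o,d=ray(KT,px);return o+d*(z-o[2])/d[2]
def tri(obs):
    A=np.zeros((3,3));b=np.zeros(3);L=[]
    for KT,px in obs:
        o,d=ray(KT,px);P=np.eye(3)-np.outer(d,d);A+=P;b+=P@o;L.append((P,o))
    X=np.linalg.solve(A,b);return X,[np.linalg.norm(P@(X-o)) for P,o in L]
def proj(KT,X):
    K,T=KT;p=K@(T[:3,:3].T@(np.asarray(X)-T[:3,3]));return p[:2]/p[2]
def blobs(im,lo,hi,amin=20):
    m=cv2.inRange(cv2.cvtColor(im,cv2.COLOR_BGR2HSV),np.array(lo),np.array(hi))
    n,l,s,c=cv2.connectedComponentsWithStats(m);return [(c[i],s[i]) for i in range(1,n) if s[i][4]>=amin]
E
python3 - <<'E'
import cv2
a=cv2.imread("pics/a_scene.png");b=cv2.imread("pics/a_side.png")
def z(im,x,y,w,h,n):cv2.imwrite(n,cv2.resize(im[y:y+h,x:x+w],None,fx=4,fy=4,interpolation=cv2.INTER_CUBIC))
z(a,215,75,180,140,"pics/b1.png");z(a,250,180,200,150,"pics/b2.png")
z(b,240,120,180,140,"pics/b3.png");z(b,250,200,130,150,"pics/b4.png")
E
```

```text
(no output)
```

View pics/b1.png

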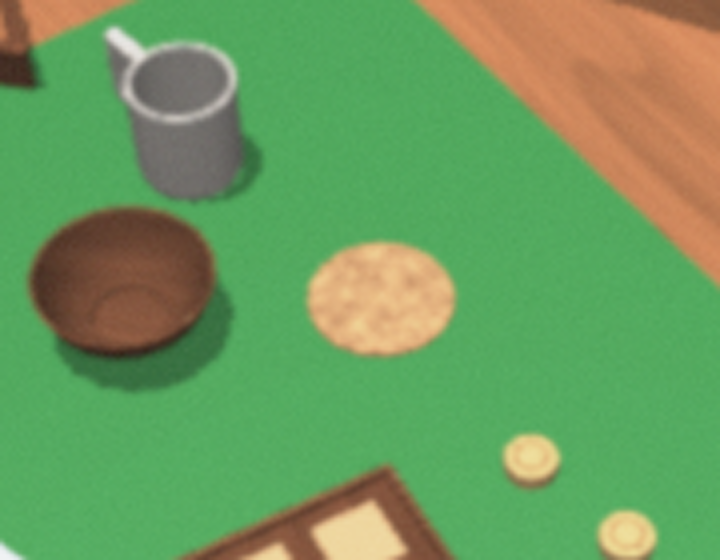

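View pics/b2.png

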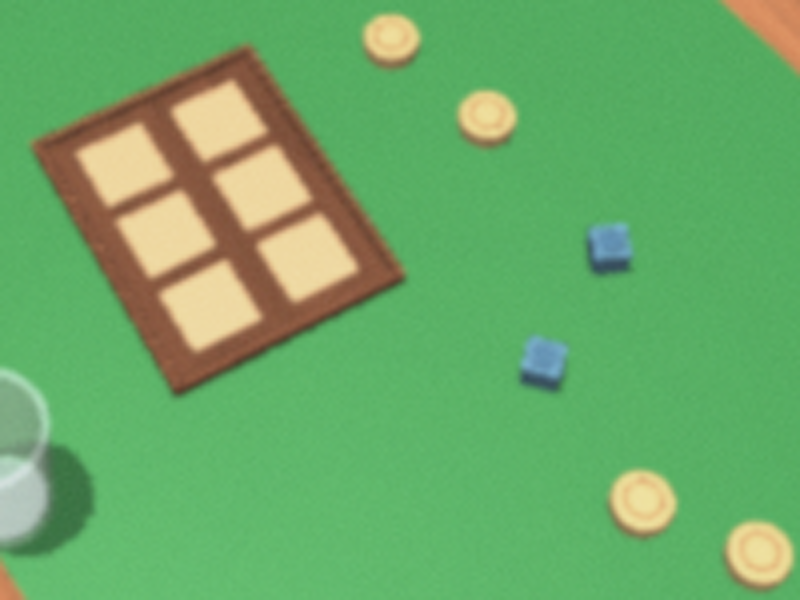

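View pics/b3.png

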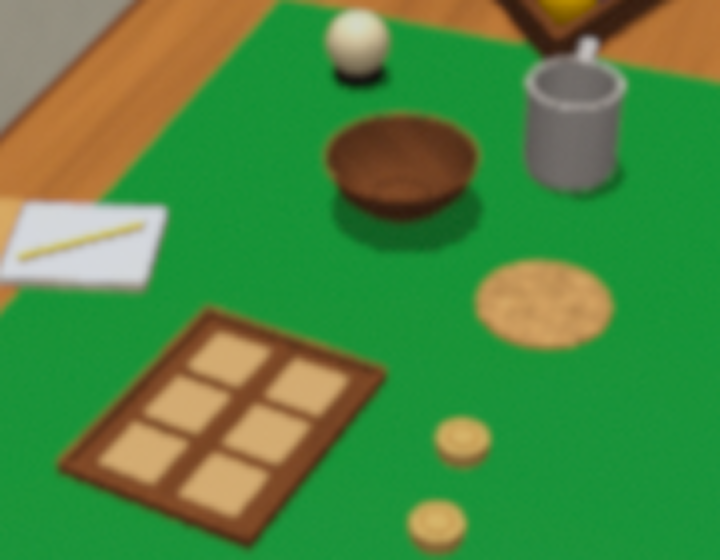

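View pics/b4.png

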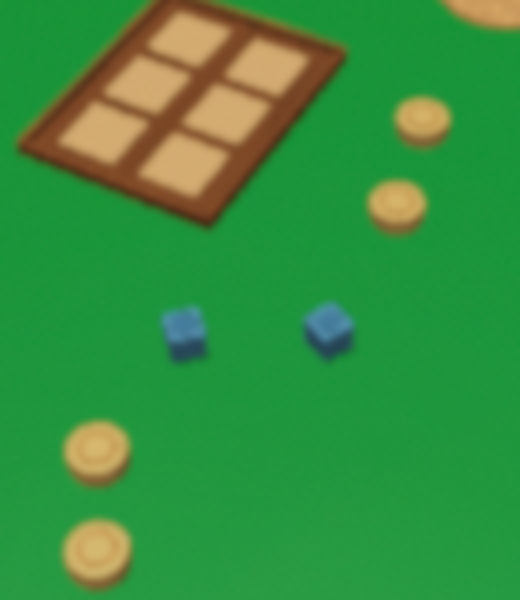

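```bash
cat > m1.py <<'E'
from h import *
S=pose("scene");D=pose("side")
f=lambda x0,y0,c:(x0+(c[0]+.5)/4-.5,y0+(c[1]+.5)/4-.5)
P={ 'mugrim':((180,83),(575,86)),'ear':((113,35),(590,42)),'bowlrim':((123,278),(402,160)),'coaster':((382,298),(544,304)),
}
for k,(a,b) in P.items(): print(k,*tri([(S,f(215,75,a)),(D,f(240,120,b))]))
P={'cA':((391,36),(422,117)),'cB':((487,115),(397,202)),'cC':((642,498),(97,448)),'cD':((759,550),(97,547)),
'chalk1':((610,240),(329,324)),'chalk2':((545,357),(184,325))}
for k,(a,b) in P.items(): print(k,*tri([(S,f(250,180,a)),(D,f(250,200,b))]))
sq=[((218,120),(308,386)),((262,187),(267,433)),((307,257),(224,484)),((125,165),(231,357)),((167,233),(188,404)),((211,305),(144,454))]
for (a,b) in sq: print('sq',*tri([(S,f(250,180,a)),(D,f(240,120,b))]))
E
python3 m1.py
```

```text
mugrim [ 0.4908 -0.3709  0.0791] [np.float64(0.000983299483899184), np.float64(0.0009832994838990376)]
ear [ 0.5016 -0.4488  0.0752] [np.float64(0.0002731273657877734), np.float64(0.00027312736578791354)]
bowlrim [ 0.6059 -0.2658  0.0421] [np.float64(0.0007815580862315225), np.float64(0.0007815580862316611)]
coaster [ 0.4514 -0.1768  0.0001] [np.float64(0.0005139486252547503), np.float64(0.000513948625254658)]
cA [0.4556 0.0021 0.0114] [np.float64(0.00066105975357414), np.float64(0.0006610597535741735)]
cB [0.4431 0.0874 0.0108] [np.float64(0.00016958421081255773), np.float64(0.00016958421081250325)]
cC [0.537  0.3423 0.0111] [np.float64(0.0007900535443437298), np.float64(0.000790053544343763)]
cD [0.5049 0.4032 0.0123] [np.float64(0.0004765058459275125), np.float64(0.00047650584592724975)]
chalk1 [0.4435 0.2067 0.0164] [np.float64(0.0011611890713426787), np.float64(0.0011611890713427878)]
chalk2 [0.5271 0.2441 0.0183] [np.float64(0.00013736647567796765), np.float64(0.00013736647567797939)]
sq [ 0.5833 -0.0148  0.0037] [np.float64(0.00010508524596604896), np.float64(0.0001050852459660976)]
sq [0.5899 0.0439 0.0046] [np.float64(0.000131546485107942), np.float64(0.0001315464851080779)]
sq [0.5965 0.1015 0.0037] [np.float64(0.0004469389044124362), np.float64(0.0004469389044124927)]
sq [ 0.6508 -0.0217  0.0044] [np.float64(0.0008406921568501732), np.float64(0.0008406921568500881)]
sq [0.6573 0.0366 0.0042] [np.float64(0.00017712731165655485), np.float64(0.00017712731165647598)]
sq [0.6634 0.0942 0.0028] [np.float64(0.0006575739217562056), np.float64(0.0006575739217560477)]
```

```bash
cat >> h.py <<'E'
from scipy.spatial.transform import Rotation as Ro
def down(zdeg,):  # tool down, tool z pointing at azimuth zdeg
    a=np.radians(zdeg);z=np.array([np.cos(a),np.sin(a),0]);y=np.array([0,0,-1.]);return np.c_[np.cross(y,z),y,z]
def plan(p,R=None,st=None):
    st=st or status.state();R0=st["ee_rot"];R=R0 if R is None else R
    d=R0.T@(np.asarray(p)-st["ee_pos"])*100;w=np.degrees(Ro.from_matrix(R0.T@R).as_rotvec())
    print("t%.2f d(cm)"%st["clock"],d.round(2),"w(deg)",w.round(2),"q",st["joint_pos"].round(2),"F",st["contact_force"].round(1),"wid %.4f"%st["width"])
E
python3 -c "
from h import *
plan([.5007,-.4422,.17],down(98))"
```

```text
t0.15 d(cm) [-3.79  6.06 26.85] w(deg) [ -0.04 -73.15  -0.06] q [ 1.04  0.33  0.04  1.47 -0.01  1.34 -0.06] F [-0.6  0.   0. ] wid 0.0852
```

Call:
move_arm([
  {"dx": -3.8, "dy": 2, "dz": 26.8, "wx": 0, "wy": -73.2, "wz": 0, "claw": 0.2},
  {"dx": -3.8, "dy": 2, "dz": 26.8, "wx": 0, "wy": -73.2, "wz": 0, "claw": 0.2},
  {"dx": -3.8, "dy": 2, "dz": 26.8, "wx": 0, "wy": -73.2, "wz": 0, "claw": 0.2},
  {"dx": -3.8, "dy": 2, "dz": 26.8, "wx": 0, "wy": -73.2, "wz": 0, "claw": 0.2},
  {"dx": -3.8, "dy": 2, "dz": 26.8, "wx": 0, "wy": -73.2, "wz": 0, "claw": 0.2},
  {"dx": -3.8, "dy": 2, "dz": 26.8, "wx": 0, "wy": -73.2, "wz": 0, "claw": 0.2},
  {"dx": -3.8, "dy": 4, "dz": 26.8, "wx": 0, "wy": -73.2, "wz": 0, "claw": 0.2},
  {"dx": -3.8, "dy": 6, "dz": 26.8, "wx": 0, "wy": -73.2, "wz": 0, "claw": 0.2},
  {"dx": -3.8, "dy": 6, "dz": 26.8, "wx": 0, "wy": -73.2, "wz": 0, "claw": 0.2},
  {"dx": -3.8, "dy": 6, "dz": 26.8, "wx": 0, "wy": -73.2, "wz": 0, "claw": 0.2},
  {"dx": -3.8, "dy": 6, "dz": 26.8, "wx": 0, "wy": -73.2, "wz": 0, "claw": 0.2},
  {"dx": -3.8, "dy": 6, "dz": 26.8, "wx": 0, "wy": -73.2, "wz": 0, "claw": 0.2},
])

```text
clock: 1.35
ee_pos: [0.5006, -0.4429, 0.1719]
ee_rot: [[0.99, 0.001, -0.138], [0.138, -0.001, 0.99], [0.001, -1.0, -0.001]]
contact_force: [0.6, -0.5, -0.2]
width: 0.0516
```

```bash
python3 - <<'E'
from h import *
plan([.5007,-.4422,.17],down(98)); st=status.state();print(st["ee_pos"])
im=cams.capture("wrist");cv2.imwrite("pics/c1.png",im)
KT=pose("wrist",st)
u=np.array([.137,-.99,0])
for r,z in [(0,.085),(.083,.079),(.055,.079),(.04,.085),(-.04,.085)]: print(r,proj(KT,np.array([.4908,-.3709,z])+r*u).round(0))
E
```

```text
t1.35 d(cm) [0.02 0.19 0.06] w(deg) [ 0.03 -0.07  0.03] q [ 0.86  0.42 -0.27  1.48  0.11  1.26  0.72] F [ 0.6 -0.5 -0.2] wid 0.0516
[ 0.5006 -0.4429  0.1719]
0 [319.  99.]
0.083 [318. 208.]
0.055 [318. 174.]
0.04 [318. 156.]
-0.04 [319.  36.]
```

View pics/c1.png

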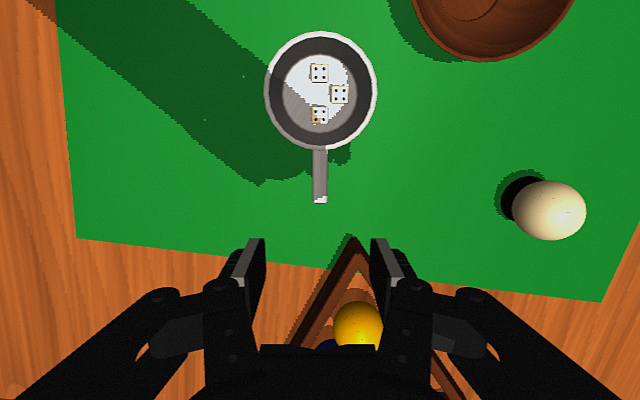

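Rim centre is at (320,90), ear tip at (320,202), and 3 dice are visible in the mug. The ear is about 5 mm further along tool +z than predicted, so I'll correct for that, descend and grip.

Call:
move_arm([
  {"dy": 4, "dz": 0.5, "claw": 0.2},
  {"dy": 8, "dz": 0.5, "claw": 0.2},
  {"dy": 10.5, "dz": 0.5, "claw": 0.2},
  {"dy": 12.0, "dz": 0.5, "claw": 0.2},
  {"dy": 12.0, "dz": 0.5, "claw": 0.2},
  {"dy": 12.0, "dz": 0.5, "claw": -1},
  {"dy": 12.0, "dz": 0.5, "claw": -1},
  {"dy": 12.0, "dz": 0.5, "claw": -1},
  {"dy": 12.0, "dz": 0.5, "claw": -1},
  {"dy": 12.0, "dz": 0.5, "claw": -1},
  {"dy": 12.0, "dz": 0.5, "claw": -1},
], grip_force=70)

```text
$.rows[0]: bad value
```

```bash
python3 - <<'E'
from h import *
st=status.state();print(st)
im=cams.capture("wrist");cv2.imwrite("pics/c2.png",im)
E
```

```text
{'clock': 1.4, 'joint_pos': array([ 0.8557,  0.4194, -0.265 ,  1.4795,  0.1125,  1.2568,  0.7168]), 'qd': array([-0.0005,  0.0001, -0.0003, -0.0012,  0.0015,  0.001 ,  0.0077]), 'effort': array([  0.0686, -70.0558,  -3.4202, -39.2868,   0.0171,   0.0004,
        -0.0331]), 'ee_pos': array([ 0.5006, -0.4429,  0.1719]), 'ee_rot': array([[ 0.9904,  0.0006, -0.1384],
       [ 0.1384, -0.0006,  0.9904],
       [ 0.0005, -1.    , -0.0006]]), 'contact_force': array([-0.1602, -0.06  , -0.3777]), 'ft_torque': array([0.0357, 0.0474, 0.0454]), 'width': 0.051230247589032545}
```

View pics/c2.png

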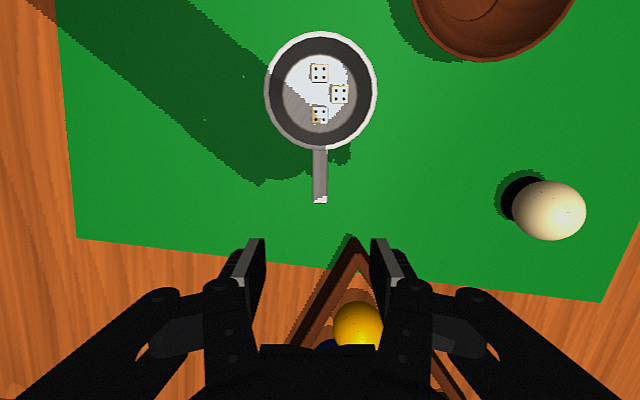

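The call was refused because every key is required, so I'm resending it in full.

Call:
move_arm([
  {"dx": 0, "dy": 4, "dz": 0.5, "wx": 0, "wy": 0, "wz": 0, "claw": 0.2},
  {"dx": 0, "dy": 8, "dz": 0.5, "wx": 0, "wy": 0, "wz": 0, "claw": 0.2},
  {"dx": 0, "dy": 10.5, "dz": 0.5, "wx": 0, "wy": 0, "wz": 0, "claw": 0.2},
  {"dx": 0, "dy": 12.0, "dz": 0.5, "wx": 0, "wy": 0, "wz": 0, "claw": 0.2},
  {"dx": 0, "dy": 12.0, "dz": 0.5, "wx": 0, "wy": 0, "wz": 0, "claw": 0.2},
  {"dx": 0, "dy": 12.0, "dz": 0.5, "wx": 0, "wy": 0, "wz": 0, "claw": -1},
  {"dx": 0, "dy": 12.0, "dz": 0.5, "wx": 0, "wy": 0, "wz": 0, "claw": -1},
  {"dx": 0, "dy": 12.0, "dz": 0.5, "wx": 0, "wy": 0, "wz": 0, "claw": -1},
  {"dx": 0, "dy": 12.0, "dz": 0.5, "wx": 0, "wy": 0, "wz": 0, "claw": -1},
  {"dx": 0, "dy": 12.0, "dz": 0.5, "wx": 0, "wy": 0, "wz": 0, "claw": -1},
  {"dx": 0, "dy": 12.0, "dz": 0.5, "wx": 0, "wy": 0, "wz": 0, "claw": -1},
], grip_force=70)

```text
clock: 2.55
ee_pos: [0.5006, -0.4385, 0.0532]
ee_rot: [[0.99, 0.002, -0.14], [0.14, -0.002, 0.99], [0.002, -1.0, -0.002]]
contact_force: [-0.6, 0.6, 5.8]
width: 0.0108
```

```bash
python3 - <<'E'
from h import *
st=status.state();print(st)
im=cams.capture("wrist");cv2.imwrite("pics/c3.png",im)
plan([.55,-.35,.25],down(66))
E
```

```text
{'clock': 2.55, 'joint_pos': array([ 0.8459,  0.5155, -0.2566,  1.5996,  0.1457,  1.0424,  0.6885]), 'qd': array([-0.0007, -0.0003,  0.0003, -0.0007,  0.0002, -0.0009, -0.    ]), 'effort': array([ -0.0721, -69.15  ,  -3.7023, -33.105 ,   0.0751,  -0.2388,
        -0.0393]), 'ee_pos': array([ 0.5006, -0.4385,  0.0532]), 'ee_rot': array([[ 0.9902,  0.0022, -0.14  ],
       [ 0.14  , -0.0019,  0.9902],
       [ 0.0019, -1.    , -0.0022]]), 'contact_force': array([-0.6362,  0.5547,  5.7993]), 'ft_torque': array([0.2049, 0.1576, 0.0116]), 'width': 0.010768008869247902}
t2.60 d(cm) [  6.17 -19.69   8.03] w(deg) [ 0.09 32.05  0.14] q [ 0.85  0.52 -0.26  1.6   0.15  1.04  0.69] F [-0.   0.6  6.2] wid 0.0109
```

View pics/c3.png

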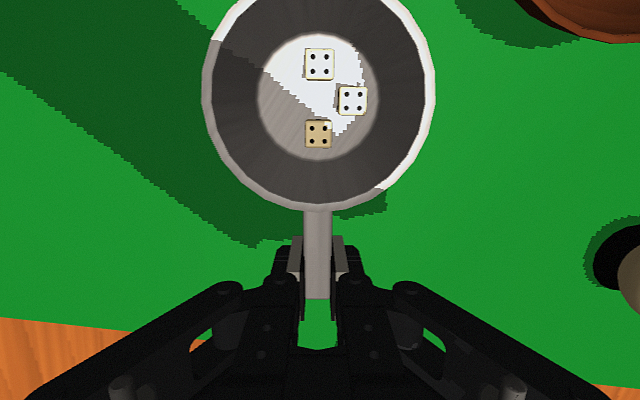

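Call:
move_arm([
  {"dx": 0, "dy": -1, "dz": 0, "wx": 0, "wy": 0, "wz": 0, "claw": -1},
  {"dx": 0, "dy": -3, "dz": 0, "wx": 0, "wy": 0, "wz": 0, "claw": -1},
  {"dx": 0, "dy": -6, "dz": 0, "wx": 0, "wy": 0, "wz": 0, "claw": -1},
  {"dx": 0, "dy": -9, "dz": 0, "wx": 0, "wy": 0, "wz": 0, "claw": -1},
  {"dx": 0, "dy": -12, "dz": 0, "wx": 0, "wy": 0, "wz": 0, "claw": -1},
  {"dx": 0, "dy": -15, "dz": 0, "wx": 0, "wy": 0, "wz": 0, "claw": -1},
  {"dx": 0, "dy": -18, "dz": 0, "wx": 0, "wy": 0, "wz": 0, "claw": -1},
  {"dx": 0, "dy": -19, "dz": 0, "wx": 0, "wy": 0, "wz": 0, "claw": -1},
  {"dx": 0, "dy": -20, "dz": 0, "wx": 0, "wy": 0, "wz": 0, "claw": -1},
  {"dx": 0, "dy": -20, "dz": 0, "wx": 0, "wy": 0, "wz": 0, "claw": -1},
], grip_force=70)

```text
clock: 3.6
ee_pos: [0.4997, -0.4378, 0.2517]
ee_rot: [[0.99, 0.0, -0.14], [0.14, -0.0, 0.99], [0.0, -1.0, -0.0]]
contact_force: [1.0, 0.1, -1.9]
width: 0.0109
```

```bash
python3 - <<'E'
from h import *
st=status.state()
im=cams.capture("wrist");cv2.imwrite("pics/c4.png",im)
plan([.55,-.35,.25],down(66))
E
```

```text
t3.65 d(cm) [6.23 0.05 7.96] w(deg) [-0.03 32.05 -0.05] q [ 0.85  0.37 -0.27  1.38  0.1   1.4   0.72] F [-0.1 -0.  -2.5] wid 0.0106
```

View pics/c4.png

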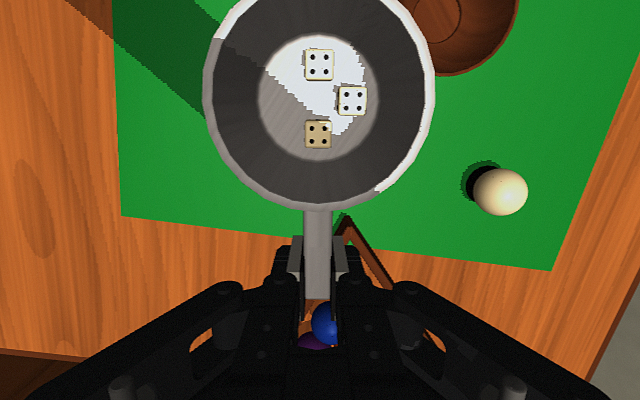

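```bash
cat > fk.py <<'E'
from h import *
import itertools
R1=np.array([[.4203,-.0008,.9074],[-.9074,.0014,.4203],[-.0016,-1,-.0001]])
D=[([1.0378,.3339,.0399,1.4663,-.0134,1.3433,-.0585],[.273,-.5894,.2304],R1),
([.8557,.4194,-.265,1.4795,.1125,1.2568,.7168],[.5006,-.4429,.1719],np.array([[.9904,.0006,-.1384],[.1384,-.0006,.9904],[.0005,-1,-.0006]])),
([.8459,.5155,-.2566,1.5996,.1457,1.0424,.6885],[.5006,-.4385,.0532],np.array([[.9902,.0022,-.14],[.14,-.0019,.9902],[.0019,-1,-.0022]]))]
def chain(q,s):
    out=[];R=Ro.identity()
    for i,(k,sg) in enumerate(zip("zyzyzyz",s)):
        R=R*Ro.from_euler(k,sg*q[i]); out.append(R)
    return out
if __name__=="__main__":
    res=[]
    for s in itertools.product([1,-1],repeat=7):
        Rs=[chain(q,s)[-1].as_matrix() for q,_,_ in D]
        C=[r.T@d[2] for r,d in zip(Rs,D)]
        e=max(np.linalg.norm(C[0]-c) for c in C)
        # linear lengths
        A=[];b=[]
        for q,p,_ in D:
            ch=chain(q,s);z=np.array([0,0,1.])
            M=np.c_[z,ch[1].apply(z),ch[1].apply([1,0,0]),ch[3].apply(z),ch[3].apply([1,0,0]),ch[5].apply(z)]
            A.append(M);b+=list(p)
        A=np.vstack(A);x,*_=np.linalg.lstsq(A,np.array(b),rcond=1e-3);r=np.abs(A@x-b).max()
        res.append((e,r,s,x,C[0]))
    res.sort(key=lambda t:t[0])
    for t in res[:4]:print(*t[:4]);print(t[4])
E
python3 fk.py
```

```text
0.00013635259345753825 0.04522792883313581 (-1, 1, -1, 1, -1, 1, -1) [-0.0073  0.3105  0.1867  0.3588 -0.0988  0.0142]
[[-1. -0.  0.]
 [ 0. -0.  1.]
 [-0.  1. -0.]]
0.011545878608625436 0.08793564157253059 (-1, -1, -1, -1, -1, -1, -1) [ 1.0345 -5.0931 -0.6118 -0.1834  2.9273 -1.2281]
[[-1.      0.0032  0.    ]
 [ 0.     -0.0003  1.    ]
 [ 0.0032  1.      0.0002]]
0.3545627197932874 0.04334368770980418 (-1, 1, -1, -1, 1, 1, 1) [-1.4052  2.7994  0.1213 -0.3417 -2.234   1.2138]
[[ 0.9783  0.2071 -0.0041]
 [ 0.0014  0.013   0.9999]
 [ 0.2071 -0.9782  0.0125]]
0.3650129390187847 0.05748722459232619 (-1, -1, -1, 1, 1, -1, 1) [-0.7632  3.2173 -0.0049  0.3228  4.0294  1.4416]
[[ 0.9777 -0.2102 -0.0041]
 [ 0.0013 -0.0133  0.9999]
 [-0.2103 -0.9776 -0.0127]]
```

```bash
cat > fk.py <<'E'
from h import *
S7=(-1,1,-1,1,-1,1,-1)
C0=np.array([[-1,0,0],[0,0,1],[0,1,0.]])
def chain(q):
    out=[];R=Ro.identity()
    for i,(k,sg) in enumerate(zip("zyzyzyz",S7)):
        R=R*Ro.from_euler(k,sg*q[i]); out.append(R)
    return out
def M(q):
    ch=chain(q);X,Y,Z=np.eye(3)
    return np.c_[Z,ch[0].apply(X),ch[0].apply(Y),ch[1].apply(Z),ch[2].apply(Y),ch[3].apply(Z),ch[4].apply(Y),ch[5].apply(Z)]
prior=np.array([.317,.081,.1925,.4,-.1685,.4,.1363,.374])
D=[([1.0378,.3339,.0399,1.4663,-.0134,1.3433,-.0585],[.273,-.5894,.2304]),
([.8557,.4194,-.265,1.4795,.1125,1.2568,.7168],[.5006,-.4429,.1719]),
([.8459,.5155,-.2566,1.5996,.1457,1.0424,.6885],[.5006,-.4385,.0532])]
def fit(D,prior):
    A=np.vstack([M(q) for q,p in D]);b=np.hstack([p for q,p in D])
    lam=.003
    x=np.linalg.lstsq(np.vstack([A,lam*np.eye(8)]),np.hstack([b,lam*prior]),rcond=None)[0]
    return x,np.abs(A@x-b).max()
def fkp(q,x): return M(q)@x, chain(q)[-1].as_matrix()@C0
if __name__=="__main__":
    st=status.state();D.append((st["joint_pos"],st["ee_pos"]))
    for sg in (1,-1):
        pr=prior.copy();pr[[2,4,6]]*=sg;print(fit(D,pr))
E
python3 fk.py
```

```text
(array([ 0.2904,  0.0005, -0.022 ,  0.4821, -0.0225,  0.5029,  0.    ,
        0.4014]), np.float64(3.637371632547737e-05))
(array([ 0.2883,  0.0004, -0.0221,  0.4822, -0.0219,  0.503 , -0.0004,
        0.3994]), np.float64(4.914956084667299e-05))
```

```bash
cat > ik.py <<'E'
from fk import *
X=np.array([.2904,.0005,-.022,.4821,-.0225,.5029,0,.4014])
LO=np.array([-2.58,-.38,-1.3,.25,-1.5,.08,-2.65]);HI=np.array([2.58,2.09,1.39,2.4,4.64,2.09,2.65])
def ik(p,R,seeds,reg=None):
    best=None
    for q0 in seeds:
        q0=np.clip(q0,LO+.02,HI-.02)
        def f(q):
            pp,RR=fkp(q,X);return np.r_[(pp-p)*5,Ro.from_matrix(R.T@RR).as_rotvec(),.01*(q-q0)]
        r=least_squares(f,q0,bounds=(LO+.01,HI-.01),max_nfev=60)
        e=np.linalg.norm(f(r.x)[:6])
        if best is None or e<best[0]-1e-3: best=(e,r.x)
    return best
def tool(alpha,T,t):
    # mug x heading alpha(deg), mug tip T, grip tilt t -> tool R, mug R
    a=np.radians(alpha);h=np.array([np.cos(a),np.sin(a),0]);up=np.array([0,0,1.])
    T,t=np.radians(T),np.radians(t)
    mz=np.cos(T)*up+np.sin(T)*h;mx=np.cos(T)*h-np.sin(T)*up;my=np.cross(mz,mx)
    ty=-np.cos(t)*mz+np.sin(t)*mx;tz=np.cos(t)*mx+np.sin(t)*mz
    return np.c_[np.cross(ty,tz),ty,tz],np.c_[mx,my,mz]
def tcp(alpha,T,t,mugpt,local):  # TCP pos such that mug point 'local'(mug frame) at mugpt; grasp at (-72,0,70)
    R,Mg=tool(alpha,T,t);o=mugpt-Mg@np.array(local);g=o+Mg@np.array([-.072,0,.070]);return g+R[:,1]*.0187,R
def wr(q,p,R): return p-R[:,1]*X[7]
E
cat > s1.py <<'E'
from ik import *
cur=status.state()["joint_pos"]
rng=np.random.default_rng(0)
seeds=[cur]+[np.r_[cur[0]+rng.normal()*.3,.6,0,1.5,s,1.,rng.uniform(-1.5,1.5)] for s in (1.2,-1.2,0,3)]
print("grasp")
for al in (98,66,40,130,160,200):
  for t in (30,40):
    p,R=tcp(al,0,t,np.array([.49,-.3665,0]),[0,0,0]);e,q=ik(p,R,seeds[:1]);print(al,t,"%.3f"%e,q.round(2),wr(q,p,R).round(2))
print("pour")
for be in range(0,360,30):
  for T,t in ((120,35),):
    p,R=tcp(be,T,t,np.array([.605,-.262,.13]),[0,0,.085]);e,q=ik(p,R,seeds);
    if e<.05: print(be,T,t,"%.3f"%e,p.round(3),q.round(2),wr(q,p,R).round(2))
print("coaster")
for be in range(0,360,30):
    p,R=tcp(be,0,35,np.array([.451,-.174,.004]),[0,0,0]);e,q=ik(p,R,seeds);
    if e<.05: print(be,"%.3f"%e,p.round(3),q.round(2),wr(q,p,R).round(2))
E
python3 s1.py
```

```text
grasp
98 30 0.000 [ 0.99  0.87 -0.31  1.14 -0.09  1.57  0.89] [ 0.53 -0.63  0.4 ]
98 40 0.000 [ 1.01  1.   -0.33  0.97 -0.14  1.75  0.9 ] [ 0.53 -0.68  0.36]
66 30 0.000 [ 1.12  0.67 -0.25  1.48 -0.32  1.28  0.62] [ 0.38 -0.61  0.4 ]
66 40 0.000 [ 1.2   0.77 -0.29  1.39 -0.4   1.39  0.68] [ 0.36 -0.66  0.36]
40 30 0.000 [ 1.15  0.48 -0.18  1.78 -0.52  1.02  0.42] [ 0.29 -0.54  0.4 ]
40 40 0.000 [ 1.27  0.56 -0.22  1.76 -0.65  1.09  0.58] [ 0.25 -0.57  0.36]
130 30 0.000 [ 0.81  0.98 -0.33  0.94  0.12  1.76  1.24] [ 0.66 -0.57  0.4 ]
130 40 0.000 [ 0.78  1.15 -0.32  0.68  0.09  2.    1.25] [ 0.69 -0.61  0.36]
160 30 0.000 [ 0.67  0.97 -0.35  0.95  0.31  1.78  1.59] [ 0.74 -0.46  0.4 ]
160 40 0.000 [ 0.6   1.14 -0.29  0.71  0.31  2.02  1.63] [ 0.79 -0.48  0.36]
200 30 0.000 [ 0.56  0.82 -0.43  1.25  0.57  1.62  1.98] [ 0.74 -0.28  0.4 ]
200 40 0.000 [ 0.46  0.93 -0.36  1.12  0.61  1.78  1.99] [ 0.79 -0.26  0.36]
pour
60 120 35 0.000 [ 0.607 -0.258  0.198] [-0.27  1.03  0.18  1.21  0.93  1.96 -0.77] [0.81 0.09 0.23]
90 120 35 0.000 [ 0.605 -0.258  0.198] [-0.16  0.76 -0.18  1.77  1.35  
[... 811 characters left out ...]
.32  0.79] [ 0.45 -0.47  0.39]
120 0.000 [ 0.482 -0.227  0.059] [ 0.84  0.74 -0.41  1.43 -0.06  1.54  0.99] [ 0.6  -0.43  0.39]
150 0.000 [ 0.504 -0.205  0.059] [ 0.65  0.82 -0.45  1.3   0.16  1.68  1.24] [ 0.7  -0.32  0.39]
180 0.000 [ 0.512 -0.174  0.059] [ 0.49  0.81 -0.5   1.33  0.36  1.71  1.51] [ 0.74 -0.17  0.39]
210 0.000 [ 0.504 -0.143  0.059] [ 0.38  0.72 -0.58  1.51  0.56  1.64  1.76] [ 0.7  -0.03  0.39]
240 0.000 [ 0.482 -0.121  0.059] [ 0.34  0.58 -0.69  1.78  0.73  1.49  1.98] [0.6  0.08 0.39]
270 0.000 [ 0.451 -0.113  0.059] [ 0.39  0.37 -0.82  2.1   0.87  1.26  2.22] [0.45 0.12 0.39]
300 0.031 [ 0.42  -0.121  0.059] [ 0.91  0.12 -1.29  2.39  0.96  0.92  2.6 ] [0.31 0.08 0.39]
```

The fitted kinematics show the wrist lies 0.40 m behind the TCP, so a vertical grip would put the wrist into the table when pouring. I'll set the mug back down, re-grip in place with the tool tilted 35°, then pour.

Call:
move_arm([
  {"dx": 0, "dy": 4, "dz": 0, "wx": 0, "wy": 0, "wz": 0, "claw": -1},
  {"dx": 0, "dy": 8, "dz": 0, "wx": 0, "wy": 0, "wz": 0, "claw": -1},
  {"dx": 0, "dy": 12, "dz": 0, "wx": 0, "wy": 0, "wz": 0, "claw": -1},
  {"dx": 0, "dy": 15, "dz": 0, "wx": 0, "wy": 0, "wz": 0, "claw": -1},
  {"dx": 0, "dy": 17.5, "dz": 0, "wx": 0, "wy": 0, "wz": 0, "claw": -1},
  {"dx": 0, "dy": 19, "dz": 0, "wx": 0, "wy": 0, "wz": 0, "claw": -1},
  {"dx": 0, "dy": 19.6, "dz": 0, "wx": 0, "wy": 0, "wz": 0, "claw": -1},
  {"dx": 0, "dy": 19.8, "dz": 0, "wx": 0, "wy": 0, "wz": 0, "claw": -1},
  {"dx": 0, "dy": 19.8, "dz": 0, "wx": 0, "wy": 0, "wz": 0, "claw": -1},
  {"dx": 0, "dy": 19.8, "dz": 0, "wx": 0, "wy": 0, "wz": 0, "claw": -0.2},
  {"dx": 0, "dy": 19.8, "dz": 0, "wx": 0, "wy": 0, "wz": 0, "claw": -0.2},
  {"dx": 0, "dy": 19.8, "dz": 0, "wx": 0, "wy": 0, "wz": 0, "claw": -0.2},
])

```text
clock: 4.85
ee_pos: [0.5001, -0.438, 0.054]
ee_rot: [[0.99, 0.001, -0.14], [0.14, -0.001, 0.99], [0.001, -1.0, -0.001]]
contact_force: [-0.3, 0.6, 0.1]
width: 0.0343
```

```bash
python3 - <<'E'
from ik import *
st=status.state();print(st["ee_pos"],st["contact_force"],st["width"])
p,R=tcp(98,0,35,np.array([.490,-.3665,0]),[0,0,0]);plan(p,R)
for t in (12,24,35):
  p,R=tcp(98,0,t,np.array([.490,-.3665,0]),[0,0,0]);plan(p,R)
cv2.imwrite("pics/c5.png",cams.capture("wrist"))
E
```

```text
[ 0.5001 -0.438   0.054 ] [-0.3465  0.6464  0.059 ] 0.034251219242625065
t4.85 d(cm) [-0.   -0.07  1.09] w(deg) [35.05  0.06  0.03] q [ 0.85  0.51 -0.26  1.6   0.15  1.05  0.69] F [-0.3  0.6  0.1] wid 0.0343
t4.85 d(cm) [-0.    0.23  0.4 ] w(deg) [12.05  0.06  0.04] q [ 0.85  0.51 -0.26  1.6   0.15  1.05  0.69] F [-0.3  0.6  0.1] wid 0.0343
t4.85 d(cm) [-0.    0.11  0.78] w(deg) [24.05  0.06  0.03] q [ 0.85  0.51 -0.26  1.6   0.15  1.05  0.69] F [-0.3  0.6  0.1] wid 0.0343
t4.85 d(cm) [-0.   -0.07  1.09] w(deg) [35.05  0.06  0.03] q [ 0.85  0.51 -0.26  1.6   0.15  1.05  0.69] F [-0.3  0.6  0.1] wid 0.0343
```

View pics/c5.png

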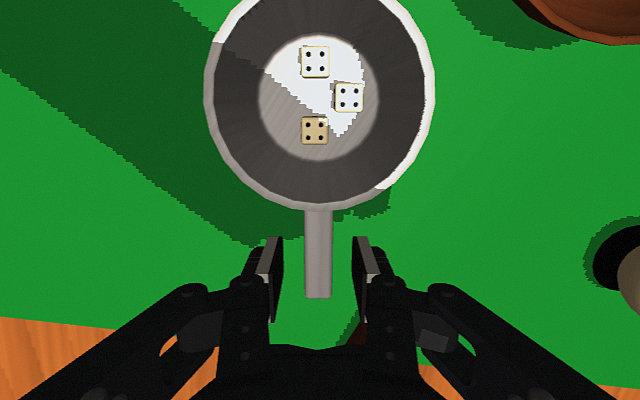

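Call:
move_arm([
  {"dx": 0, "dy": 0.2, "dz": 0.2, "wx": 6, "wy": 0, "wz": 0, "claw": -0.2},
  {"dx": 0, "dy": 0.2, "dz": 0.4, "wx": 12, "wy": 0, "wz": 0, "claw": -0.2},
  {"dx": 0, "dy": 0.15, "dz": 0.6, "wx": 18, "wy": 0, "wz": 0, "claw": -0.2},
  {"dx": 0, "dy": 0.1, "dz": 0.8, "wx": 24, "wy": 0, "wz": 0, "claw": -0.2},
  {"dx": 0, "dy": 0, "dz": 1.0, "wx": 30, "wy": 0, "wz": 0, "claw": -0.2},
  {"dx": 0, "dy": -0.1, "dz": 1.1, "wx": 35, "wy": 0, "wz": 0, "claw": -0.2},
  {"dx": 0, "dy": -0.1, "dz": 1.1, "wx": 35, "wy": 0, "wz": 0, "claw": -0.2},
  {"dx": 0, "dy": -0.1, "dz": 1.1, "wx": 35, "wy": 0, "wz": 0, "claw": -1},
  {"dx": 0, "dy": -0.1, "dz": 1.1, "wx": 35, "wy": 0, "wz": 0, "claw": -1},
  {"dx": 0, "dy": -0.1, "dz": 1.1, "wx": 35, "wy": 0, "wz": 0, "claw": -1},
  {"dx": 0, "dy": -0.1, "dz": 1.1, "wx": 35, "wy": 0, "wz": 0, "claw": -1},
  {"dx": 0, "dy": -0.1, "dz": 1.1, "wx": 35, "wy": 0, "wz": 0, "claw": -1},
], grip_force=90)

```text
clock: 6.1
ee_pos: [0.4983, -0.4266, 0.0549]
ee_rot: [[0.99, -0.08, -0.115], [0.141, 0.567, 0.812], [0.0, -0.82, 0.573]]
contact_force: [-0.3, -0.7, 1.3]
width: 0.0108
```

```bash
python3 - <<'E'
from ik import *
st=status.state();print(st["ee_pos"],st["contact_force"],st["width"])
cv2.imwrite("pics/c6.png",cams.capture("wrist"))
R,_=tool(98,0,35);plan([st["ee_pos"][0],st["ee_pos"][1],.25],R)
E
```

```text
[ 0.4983 -0.4266  0.0549] [-0.3348 -0.7121  1.3391] 0.010754905884975862
t6.15 d(cm) [  0.01 -15.99  11.18] w(deg) [ 0.04  0.07 -0.03] q [ 1.    0.88 -0.32  1.13 -0.13  1.63  0.9 ] F [-0.   0.2  0.5] wid 0.0106
```

View pics/c6.png

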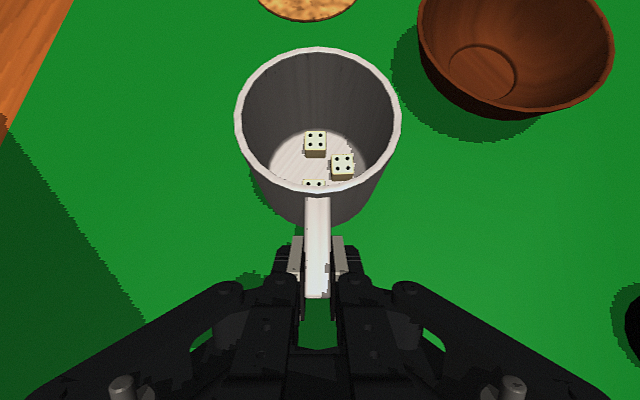

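```bash
cat > s2.py <<'E'
from ik import *
# mug-in-tool from current grip (mug at .490,-.3665)
st=status.state();q=st["joint_pos"]
for al,T,rim in [(98,0,[.49,-.3665,.285]),(94,0,[.55,-.31,.285]),(90,0,[.605,-.27,.27]),(90,30,[.605,-.27,.23]),(90,60,[.605,-.27,.18]),(90,80,[.605,-.27,.15]),(90,100,[.605,-.27,.135]),(90,120,[.605,-.27,.13]),(90,130,[.605,-.27,.13])]:
    p,R=tcp(al,T,35,np.array(rim),[0,0,.085]);e,q=ik(p,R,[q]);print(al,T,"%.3f"%e,p.round(3),q.round(2),"wr",wr(q,p,R).round(2))
E
python3 s2.py
```

```text
98 0 0.000 [ 0.499 -0.427  0.255] [ 0.98  0.8  -0.32  0.87 -0.18  1.96  0.81] wr [ 0.53 -0.66  0.58]
94 0 0.000 [ 0.554 -0.371  0.255] [ 0.92  0.77 -0.34  0.93 -0.23  1.87  0.67] wr [ 0.57 -0.6   0.58]
90 0 0.000 [ 0.605 -0.331  0.24 ] [ 0.87  0.77 -0.35  0.96 -0.27  1.78  0.56] wr [ 0.6  -0.56  0.57]
90 30 0.000 [ 0.605 -0.338  0.234] [ 0.7   0.48 -0.31  1.27  0.06  1.44  0.41] wr [ 0.6  -0.37  0.63]
90 60 0.000 [ 0.605 -0.327  0.218] [ 0.43  0.33 -0.31  1.58  0.57  1.23 -0.05] wr [ 0.6  -0.16  0.58]
90 80 0.000 [ 0.605 -0.31   0.205] [ 0.21  0.38 -0.3   1.73  0.94  1.3  -0.46] wr [ 0.6  -0.03  0.49]
90 100 0.000 [ 0.605 -0.289  0.201] [ 0.    0.53 -0.25  1.79  1.2   1.5  -0.78] wr [0.6  0.07 0.37]
90 120 0.000 [ 0.605 -0.266  0.198] [-0.17  0.75 -0.16  1.77  1.35  1.74 -1.  ] wr [0.6  0.13 0.23]
90 130 0.000 [ 0.605 -0.254  0.196] [-0.23  0.88 -0.1   1.74  1.4   1.86 -1.07] wr [0.6  0.15 0.16]
```

Call:
move_arm([
  {"dx": 0, "dy": -1.6, "dz": 1.1, "wx": 0, "wy": 0, "wz": 0, "claw": -1},
  {"dx": 0, "dy": -4, "dz": 2.8, "wx": 0, "wy": 0, "wz": 0, "claw": -1},
  {"dx": 0, "dy": -7, "dz": 4.9, "wx": 0, "wy": 0, "wz": 0, "claw": -1},
  {"dx": 0, "dy": -10, "dz": 7, "wx": 0, "wy": 0, "wz": 0, "claw": -1},
  {"dx": 0, "dy": -13, "dz": 9.1, "wx": 0, "wy": 0, "wz": 0, "claw": -1},
  {"dx": 0, "dy": -15, "dz": 10.5, "wx": 0, "wy": 0, "wz": 0, "claw": -1},
  {"dx": 0, "dy": -16, "dz": 11.2, "wx": 0, "wy": 0, "wz": 0, "claw": -1},
  {"dx": 0, "dy": -16, "dz": 11.2, "wx": 0, "wy": 0, "wz": 0, "claw": -1},
])

```text
clock: 6.95
ee_pos: [0.4986, -0.4271, 0.252]
ee_rot: [[0.99, -0.078, -0.116], [0.14, 0.566, 0.813], [0.002, -0.821, 0.571]]
contact_force: [0.1, 0.3, -1.7]
width: 0.0103
```

```bash
cat > s3.py <<'E'
from ik import *
for T,rim in [(0,[.605,-.27,.27]),(30,[.605,-.27,.23]),(60,[.605,-.27,.18]),(80,[.605,-.27,.15]),(100,[.605,-.27,.135]),(120,[.605,-.27,.13])]:
    p,R=tcp(90,T,35,np.array(rim),[0,0,.085]);plan(p,R)
E
python3 s3.py
```

```text
t6.95 d(cm) [11.87  5.6   5.85] w(deg) [ 0.16  6.67 -4.51] q [ 0.99  0.75 -0.33  0.94 -0.19  1.93  0.8 ] F [ 0.1  0.3 -1.7] wid 0.0103
t6.95 d(cm) [11.77  5.64  4.98] w(deg) [-29.79   7.7   -2.66] q [ 0.99  0.75 -0.33  0.94 -0.19  1.93  0.8 ] F [ 0.1  0.3 -1.7] wid 0.0103
t6.95 d(cm) [11.93  7.63  4.96] w(deg) [-59.74   8.41  -0.6 ] q [ 0.99  0.75 -0.33  0.94 -0.19  1.93  0.8 ] F [ 0.1  0.3 -1.7] wid 0.0103
t6.95 d(cm) [12.16  9.62  5.56] w(deg) [-79.7    8.7    0.91] q [ 0.99  0.75 -0.33  0.94 -0.19  1.93  0.8 ] F [ 0.1  0.3 -1.7] wid 0.0103
t6.95 d(cm) [12.45 11.19  7.03] w(deg) [-99.66   8.82   2.52] q [ 0.99  0.75 -0.33  0.94 -0.19  1.93  0.8 ] F [ 0.1  0.3 -1.7] wid 0.0103
t6.95 d(cm) [12.78 12.72  8.82] w(deg) [-119.61    8.75    4.26] q [ 0.99  0.75 -0.33  0.94 -0.19  1.93  0.8 ] F [ 0.1  0.3 -1.7] wid 0.0103
```

Call:
move_arm([
  {"dx": 3, "dy": 1.4, "dz": 1.5, "wx": 0, "wy": 1.7, "wz": -1.1, "claw": -1},
  {"dx": 6, "dy": 2.8, "dz": 3, "wx": 0, "wy": 3.4, "wz": -2.2, "claw": -1},
  {"dx": 9, "dy": 4.2, "dz": 4.5, "wx": 0, "wy": 5, "wz": -3.4, "claw": -1},
  {"dx": 11, "dy": 5.2, "dz": 5.5, "wx": 0, "wy": 6.2, "wz": -4.2, "claw": -1},
  {"dx": 11.8, "dy": 5.6, "dz": 5.8, "wx": -2, "wy": 6.8, "wz": -4.4, "claw": -1},
  {"dx": 11.8, "dy": 5.6, "dz": 5.6, "wx": -6, "wy": 7, "wz": -4.2, "claw": -1},
  {"dx": 11.8, "dy": 5.6, "dz": 5.4, "wx": -12, "wy": 7.1, "wz": -3.9, "claw": -1},
  {"dx": 11.8, "dy": 5.6, "dz": 5.2, "wx": -18, "wy": 7.3, "wz": -3.5, "claw": -1},
  {"dx": 11.8, "dy": 5.6, "dz": 5.1, "wx": -24, "wy": 7.5, "wz": -3.1, "claw": -1},
  {"dx": 11.8, "dy": 5.6, "dz": 5.0, "wx": -30, "wy": 7.7, "wz": -2.7, "claw": -1},
  {"dx": 11.8, "dy": 5.6, "dz": 5.0, "wx": -30, "wy": 7.7, "wz": -2.7, "claw": -1},
])

```text
clock: 8.05
ee_pos: [0.6057, -0.3335, 0.2324]
ee_rot: [[1.0, -0.002, -0.006], [0.006, 0.086, 0.996], [-0.001, -0.996, 0.086]]
contact_force: [0.5, 1.6, -1.7]
width: 0.0104
```

```bash
python3 s3.py; python3 - <<'E'
from h import *
cv2.imwrite("pics/c7.png",cams.capture("scene"))
cv2.imwrite("pics/c7w.png",cams.capture("wrist"))
E
```

```text
t8.05 d(cm) [-0.07 -0.71  0.28] w(deg) [30.06  0.3  -0.2 ] q [ 0.67  0.47 -0.29  1.29  0.05  1.44  0.41] F [ 0.5  1.6 -1.7] wid 0.0104
t8.05 d(cm) [-0.08 -0.24 -0.45] w(deg) [ 0.06  0.34 -0.11] q [ 0.67  0.47 -0.29  1.29  0.05  1.44  0.41] F [ 0.5  1.6 -1.7] wid 0.0104
t8.05 d(cm) [-0.07  1.5   0.53] w(deg) [-29.94   0.36  -0.02] q [ 0.67  0.47 -0.29  1.29  0.05  1.44  0.41] F [ 0.5  1.6 -1.7] wid 0.0104
t8.05 d(cm) [-0.05  2.92  2.06] w(deg) [-49.94   0.37   0.04] q [ 0.67  0.47 -0.29  1.29  0.05  1.44  0.41] F [ 0.5  1.6 -1.7] wid 0.0104
t8.05 d(cm) [-0.04  3.55  4.14] w(deg) [-69.94   0.36   0.11] q [ 0.67  0.47 -0.29  1.29  0.05  1.44  0.41] F [ 0.5  1.6 -1.7] wid 0.0104
t8.05 d(cm) [-0.03  3.99  6.47] w(deg) [-89.94   0.36   0.18] q [ 0.67  0.47 -0.29  1.29  0.05  1.44  0.41] F [ 0.5  1.6 -1.7] wid 0.0104
```

View pics/c7.png

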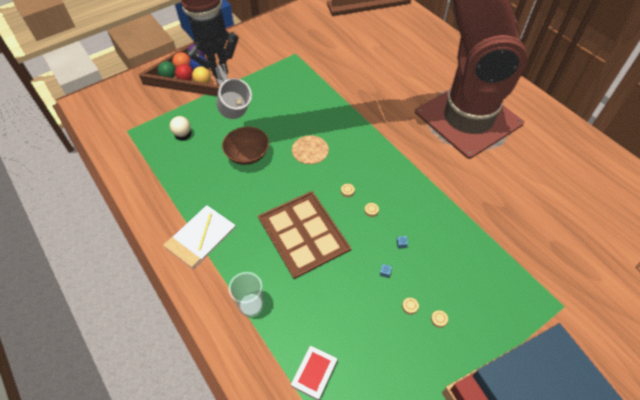

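View pics/c7w.png

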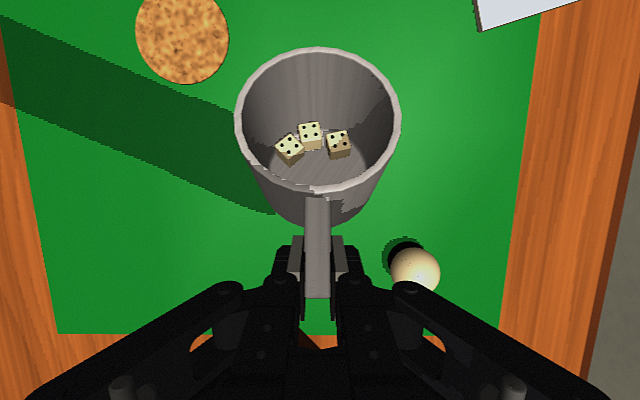

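Call:
move_arm([
  {"dx": 0, "dy": 0.2, "dz": -0.3, "wx": -7, "wy": 0.1, "wz": 0, "claw": -1},
  {"dx": 0, "dy": 0.6, "dz": 0, "wx": -15, "wy": 0.2, "wz": 0, "claw": -1},
  {"dx": 0, "dy": 1.0, "dz": 0.3, "wx": -23, "wy": 0.3, "wz": 0, "claw": -1},
  {"dx": 0, "dy": 1.6, "dz": 0.6, "wx": -31, "wy": 0.3, "wz": 0, "claw": -1},
  {"dx": 0, "dy": 2.2, "dz": 1.2, "wx": -39, "wy": 0.3, "wz": 0, "claw": -1},
  {"dx": 0, "dy": 2.8, "dz": 1.9, "wx": -47, "wy": 0.3, "wz": 0, "claw": -1},
  {"dx": 0, "dy": 3.2, "dz": 2.7, "wx": -55, "wy": 0.3, "wz": 0, "claw": -1},
  {"dx": 0, "dy": 3.4, "dz": 3.4, "wx": -62, "wy": 0.3, "wz": 0, "claw": -1},
  {"dx": 0, "dy": 3.5, "dz": 4.1, "wx": -69, "wy": 0.3, "wz": 0, "claw": -1},
  {"dx": 0, "dy": 3.7, "dz": 4.9, "wx": -76, "wy": 0.3, "wz": 0, "claw": -1},
  {"dx": 0, "dy": 3.8, "dz": 5.7, "wx": -83, "wy": 0.3, "wz": 0.1, "claw": -1},
  {"dx": 0, "dy": 4.0, "dz": 6.5, "wx": -90, "wy": 0.4, "wz": 0.2, "claw": -1},
])

```text
clock: 9.35
ee_pos: [0.6039, -0.2706, 0.197]
ee_rot: [[1.0, -0.011, -0.001], [-0.011, -0.997, 0.082], [-0.002, -0.082, -0.997]]
contact_force: [-0.7, -0.7, -1.8]
width: 0.0104
```

Call:
move_arm([
  {"dx": 0, "dy": 0, "dz": 0, "wx": 0, "wy": 0, "wz": 0, "claw": -1},
  {"dx": 0, "dy": 0, "dz": 0, "wx": 0, "wy": 0, "wz": 0, "claw": -1},
  {"dx": 0, "dy": 0, "dz": 0, "wx": 0, "wy": 0, "wz": 0, "claw": -1},
  {"dx": 0, "dy": 0, "dz": 0, "wx": 0, "wy": 0, "wz": 0, "claw": -1},
  {"dx": 0, "dy": 0, "dz": 0, "wx": 0, "wy": 0, "wz": 0, "claw": -1},
])

```text
clock: 9.85
ee_pos: [0.6046, -0.2707, 0.1997]
ee_rot: [[1.0, -0.009, 0.004], [-0.009, -0.996, 0.087], [0.003, -0.087, -0.996]]
contact_force: [-0.4, -0.3, -1.2]
width: 0.0104
```

```bash
python3 s3.py|tail -1; python3 - <<'E'
from h import *
print(status.state()["ee_pos"])
for n in ("scene","side"):
    im=cams.capture(n);cv2.imwrite(f"pics/d1{n}.png",im)
E
```

```text
t9.85 d(cm) [ 0.04 -0.5   0.2 ] w(deg) [-0.02 -0.21 -0.5 ] q [-0.16  0.68 -0.08  1.8   1.37  1.68 -0.93] F [-0.4 -0.3 -1.2] wid 0.0104
[ 0.6046 -0.2707  0.1997]
```

View pics/d1scene.png

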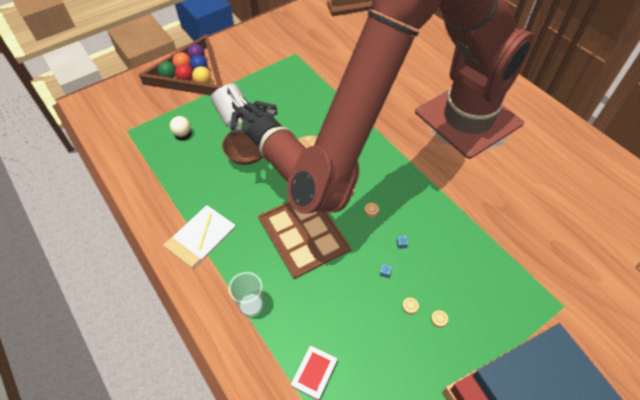

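View pics/d1side.png

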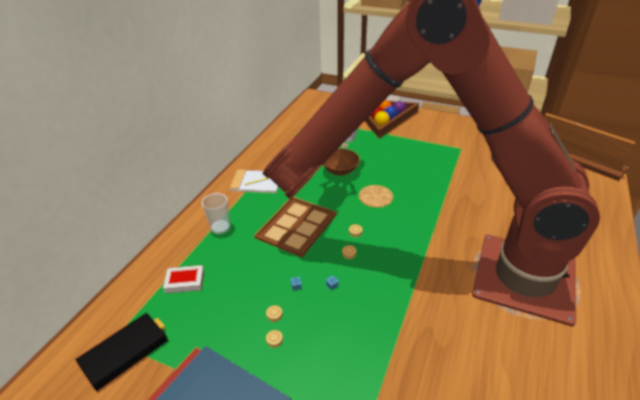

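```bash
python3 - <<'E'
from h import *
cv2.imwrite("pics/d2.png",cams.capture("wrist"))
a=cv2.imread("pics/d1scene.png")[75:180,190:330]
cv2.imwrite("pics/d3.png",cv2.resize(a,None,fx=5,fy=5,interpolation=cv2.INTER_CUBIC))
E
```

```text
(no output)
```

View pics/d2.png

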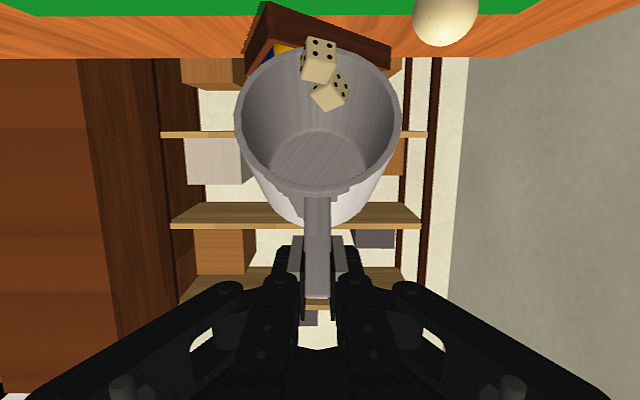

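View pics/d3.png

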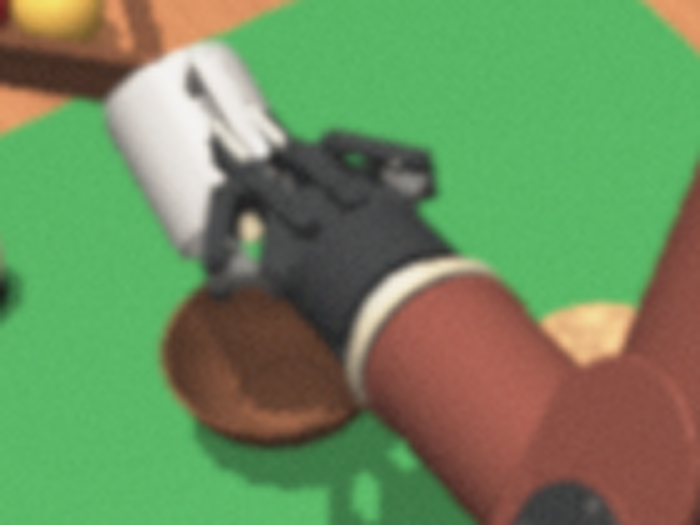

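Dice are sitting at the mouth (317,60) and (328,95). I'll tip further and wait.

```bash
python3 - <<'E'
from ik import *
p,R=tcp(90,132,35,np.array([.605,-.27,.138]),[0,0,.085]);plan(p,R)
cv2.imwrite("pics/d4.png",cams.capture("wrist"))
E
```

```text
t10.00 d(cm) [ 0.02 -1.89 -0.32] w(deg) [-11.98  -0.07  -0.44] q [-0.16  0.68 -0.08  1.8   1.37  1.68 -0.93] F [-1.   0.1 -2.1] wid 0.0106
```

Call:
move_arm([
  {"dx": 0, "dy": 0.2, "dz": 0.6, "wx": -4, "wy": 0, "wz": 0, "claw": -1},
  {"dx": 0, "dy": 0.3, "dz": 1.0, "wx": -8, "wy": 0, "wz": 0, "claw": -1},
  {"dx": 0, "dy": 0.3, "dz": 1.3, "wx": -12, "wy": 0, "wz": 0, "claw": -1},
  {"dx": 0, "dy": 0.3, "dz": 1.3, "wx": -12, "wy": 0, "wz": 0, "claw": -1},
  {"dx": 0, "dy": 0.3, "dz": 1.3, "wx": -12, "wy": 0, "wz": 0, "claw": -1},
  {"dx": 0, "dy": 0.3, "dz": 1.3, "wx": -12, "wy": 0, "wz": 0, "claw": -1},
  {"dx": 0, "dy": 0.3, "dz": 1.3, "wx": -12, "wy": 0, "wz": 0, "claw": -1},
  {"dx": 0, "dy": 0.3, "dz": 1.3, "wx": -12, "wy": 0, "wz": 0, "claw": -1},
])

```text
clock: 10.85
ee_pos: [0.6048, -0.2717, 0.1858]
ee_rot: [[1.0, -0.007, 0.001], [-0.007, -0.993, -0.122], [0.002, 0.122, -0.993]]
contact_force: [-0.6, -0.3, -1.3]
width: 0.0106
```

```bash
python3 - <<'E'
from ik import *
p,R=tcp(90,132,35,np.array([.605,-.27,.138]),[0,0,.085]);plan(p,R)
cv2.imwrite("pics/d5.png",cams.capture("wrist"))
E
```

```text
t10.85 d(cm) [ 0.   -1.78 -2.03] w(deg) [ 0.   -0.05 -0.43] q [-0.2   0.83 -0.01  1.78  1.45  1.8  -1.04] F [-0.6 -0.3 -1.3] wid 0.0106
```

View pics/d5.png

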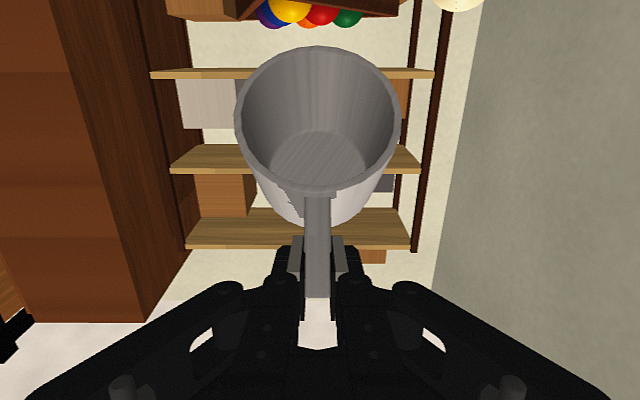

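The mug is empty now. Next I raise it and turn it upright.

```bash
python3 - <<'E'
from ik import *
q=status.state()["joint_pos"]
for T,rim in [(120,[.605,-.28,.18]),(90,[.605,-.27,.23]),(60,[.6,-.27,.25]),(30,[.58,-.26,.26]),(0,[.55,-.25,.26]),(0,[.451,-.20,.22])]:
    p,R=tcp(90,T,35,np.array(rim),[0,0,.085]);plan(p,R);e,q=ik(p,R,[q]);print("   %.3f"%e,q.round(2))
E
```

```text
t10.90 d(cm) [ 0.03  1.15 -6.16] w(deg) [12.01 -0.07 -0.42] q [-0.2   0.83 -0.01  1.78  1.45  1.8  -1.04] F [-0.1 -0.  -1.7] wid 0.0105
   0.000 [-0.19  0.66 -0.1   1.79  1.34  1.72 -0.91]
t10.90 d(cm) [  0.06   4.13 -10.13] w(deg) [42.01 -0.18 -0.39] q [-0.2   0.83 -0.01  1.78  1.45  1.8  -1.04] F [-0.1 -0.  -1.7] wid 0.0105
   0.000 [ 0.01  0.33 -0.16  1.7   1.01  1.44 -0.47]
t10.90 d(cm) [-0.43  6.73 -9.47] w(deg) [72.01 -0.29 -0.35] q [-0.2   0.83 -0.01  1.78  1.45  1.8  -1.04] F [-0.1 -0.  -1.7] wid 0.0105
   0.000 [ 0.31  0.27 -0.16  1.51  0.49  1.32  0.05]
t10.90 d(cm) [-2.43  6.59 -7.12] w(deg) [102.01  -0.4   -0.28] q [-0.2   0.83 -0.01  1.78  1.45  1.8  -1.04] F [-0.1 -0.  -1.7] wid 0.0105
   0.000 [ 0.64  0.4  -0.21  1.31  0.    1.47  0.45]
t10.90 d(cm) [-5.44  4.5  -3.89] w(deg) [132.01  -0.5   -0.18] q [-0.2   0.83 -0.01  1.78  1.45  1.8  -1.04] F [-0.1 -0.  -1.7] wid 0.0105
   0.000 [ 0.89  0.64 -0.28  1.18 -0.32  1.71  0.65]
t10.90 d(cm) [-15.39  -0.87  -0.53] w(deg) [132.01  -0.5   -0.18] q [-0.2   0.83 -0.01  1.78  1.45  1.8  -1.04] F [-0.1 -0.  -1.7] wid 0.0105
   0.000 [ 0.97  0.46 -0.28  1.54 -0.33  1.57  0.77]
```

Call:
move_arm([
  {"dx": 0, "dy": 0.3, "dz": -2, "wx": 4, "wy": 0, "wz": -0.1, "claw": -1},
  {"dx": 0, "dy": 0.7, "dz": -4, "wx": 8, "wy": 0, "wz": -0.2, "claw": -1},
  {"dx": 0, "dy": 1.1, "dz": -6.2, "wx": 12, "wy": 0, "wz": -0.4, "claw": -1},
  {"dx": 0, "dy": 2, "dz": -7.5, "wx": 20, "wy": 0, "wz": -0.4, "claw": -1},
  {"dx": 0, "dy": 3, "dz": -9, "wx": 28, "wy": -0.1, "wz": -0.4, "claw": -1},
  {"dx": 0, "dy": 3.6, "dz": -9.8, "wx": 36, "wy": -0.1, "wz": -0.4, "claw": -1},
  {"dx": 0, "dy": 4.3, "dz": -10.1, "wx": 44, "wy": -0.2, "wz": -0.4, "claw": -1},
  {"dx": -0.2, "dy": 5, "dz": -10, "wx": 52, "wy": -0.2, "wz": -0.4, "claw": -1},
  {"dx": -0.3, "dy": 5.7, "dz": -9.8, "wx": 60, "wy": -0.3, "wz": -0.4, "claw": -1},
  {"dx": -0.4, "dy": 6.4, "dz": -9.6, "wx": 68, "wy": -0.3, "wz": -0.3, "claw": -1},
  {"dx": -0.4, "dy": 6.7, "dz": -9.5, "wx": 72, "wy": -0.3, "wz": -0.3, "claw": -1},
])

```text
clock: 12.0
ee_pos: [0.5992, -0.3298, 0.2904]
ee_rot: [[1.0, -0.0, 0.005], [-0.005, -0.421, 0.907], [0.002, -0.907, -0.421]]
contact_force: [-0.4, -1.2, -0.7]
width: 0.0105
```

```bash
python3 - <<'E'
from ik import *
for T,rim in [(60,[.6,-.27,.25]),(30,[.58,-.26,.26]),(0,[.55,-.25,.26]),(0,[.451,-.20,.22])]:
    p,R=tcp(90,T,35,np.array(rim),[0,0,.085]);plan(p,R)
cv2.imwrite("pics/e1.png",cams.capture("scene"))
a=cams.capture("wrist");cv2.imwrite("pics/e1w.png",a)
E
```

```text
t12.00 d(cm) [0.08 0.1  0.37] w(deg) [-0.1  -0.29 -0.01] q [ 0.33  0.28 -0.14  1.49  0.48  1.32  0.08] F [-0.4 -1.2 -0.7] wid 0.0105
t12.00 d(cm) [-1.92  2.29  1.23] w(deg) [29.9  -0.29  0.07] q [ 0.33  0.28 -0.14  1.49  0.48  1.32  0.08] F [-0.4 -1.2 -0.7] wid 0.0105
t12.00 d(cm) [-4.94  4.72  4.21] w(deg) [59.9  -0.27  0.14] q [ 0.33  0.28 -0.14  1.49  0.48  1.32  0.08] F [-0.4 -1.2 -0.7] wid 0.0105
t12.00 d(cm) [-14.87   6.25  10.38] w(deg) [59.9  -0.27  0.14] q [ 0.33  0.28 -0.14  1.49  0.48  1.32  0.08] F [-0.4 -1.2 -0.7] wid 0.0105
```

View pics/e1.png

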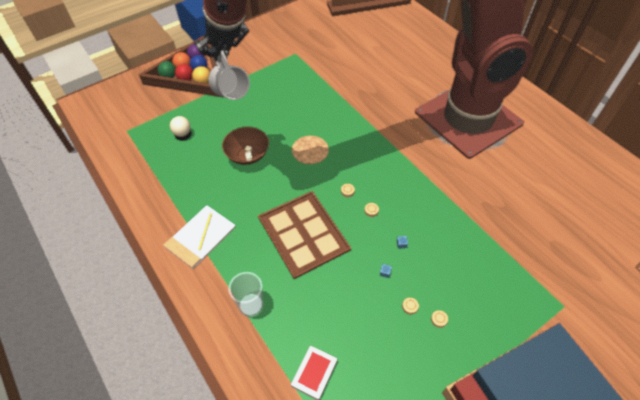

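View pics/e1w.png

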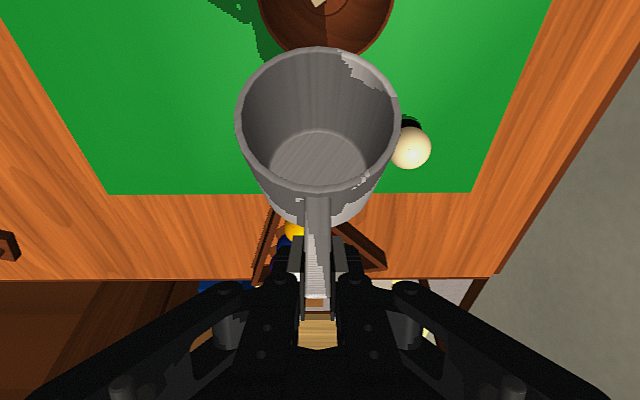

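Dice are in the bowl at (248,152). Next I turn the mug upright and head for the coaster.

Call:
move_arm([
  {"dx": -0.6, "dy": 0.7, "dz": 0.6, "wx": 8, "wy": -0.1, "wz": 0, "claw": -1},
  {"dx": -1.2, "dy": 1.3, "dz": 0.9, "wx": 16, "wy": -0.2, "wz": 0, "claw": -1},
  {"dx": -1.7, "dy": 2, "dz": 1.1, "wx": 24, "wy": -0.3, "wz": 0.1, "claw": -1},
  {"dx": -2.4, "dy": 2.6, "dz": 1.6, "wx": 32, "wy": -0.3, "wz": 0.1, "claw": -1},
  {"dx": -3.2, "dy": 3.3, "dz": 2.4, "wx": 40, "wy": -0.3, "wz": 0.1, "claw": -1},
  {"dx": -4, "dy": 4, "dz": 3.2, "wx": 48, "wy": -0.3, "wz": 0.1, "claw": -1},
  {"dx": -4.8, "dy": 4.6, "dz": 4, "wx": 56, "wy": -0.3, "wz": 0.1, "claw": -1},
  {"dx": -6.5, "dy": 4.9, "dz": 5.2, "wx": 60, "wy": -0.3, "wz": 0.1, "claw": -1},
  {"dx": -9, "dy": 5.3, "dz": 6.8, "wx": 60, "wy": -0.3, "wz": 0.1, "claw": -1},
  {"dx": -12, "dy": 5.8, "dz": 8.6, "wx": 60, "wy": -0.3, "wz": 0.1, "claw": -1},
  {"dx": -14.2, "dy": 6.2, "dz": 10, "wx": 60, "wy": -0.3, "wz": 0.1, "claw": -1},
  {"dx": -14.9, "dy": 6.3, "dz": 10.4, "wx": 60, "wy": -0.3, "wz": 0.1, "claw": -1},
])

```text
clock: 13.3
ee_pos: [0.4482, -0.2564, 0.1849]
ee_rot: [[1.0, -0.012, -0.0], [0.007, 0.573, 0.819], [-0.009, -0.819, 0.573]]
contact_force: [-0.3, -0.2, -1.4]
width: 0.0104
```

```bash
python3 - <<'E'
from ik import *
p,R=tcp(90,0,35,np.array([.451,-.20,.22]),[0,0,.085]);plan(p,R)
st=status.state();cv2.imwrite("pics/e2w.png",cams.capture("wrist"))
cv2.imwrite("pics/e2s.png",cams.capture("side"));cv2.imwrite("pics/e2c.png",cams.capture("scene"))
KT=pose("wrist",st);print(st["ee_pos"],proj(KT,[.451,-.174,.004]))
E
```

```text
t13.30 d(cm) [ 0.27 -0.67 -0.13] w(deg) [ 0.03  0.02 -0.66] q [ 0.88  0.42 -0.2   1.59 -0.37  1.56  0.77] F [-0.3 -0.2 -1.4] wid 0.0104
[ 0.4482 -0.2564  0.1849] [322.2533 199.3135]
```

View pics/e2w.png

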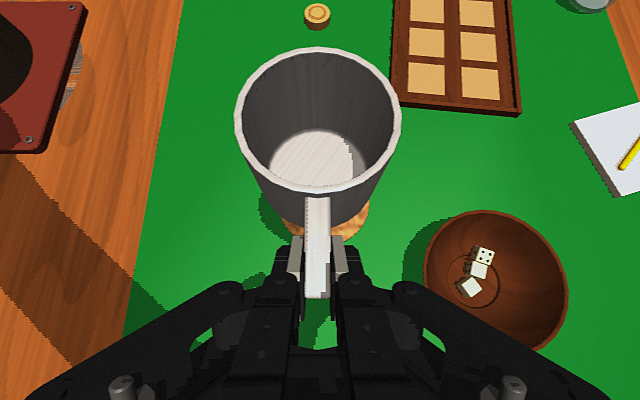

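View pics/e2s.png

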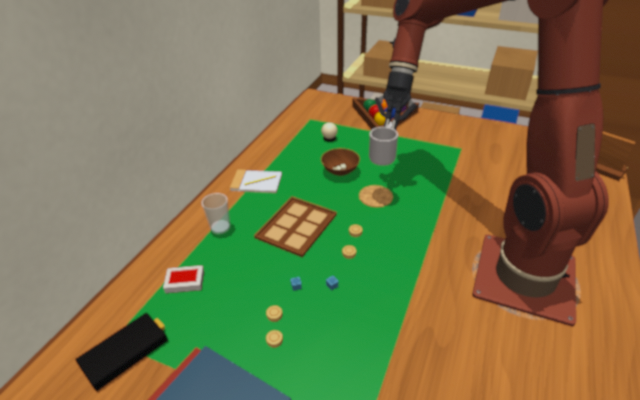

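```bash
python3 - <<'E'
from ik import *
st=dict(ee_pos=np.array([.4482,-.2564,.1849]),ee_rot=status.state()["ee_rot"])
KT=pose("wrist",st);im=cv2.imread("pics/e2w.png")
th=np.linspace(0,2*np.pi,60)
def circ(f,col):
    for a in th:
        u=proj(KT,f(a));cv2.circle(im,(int(round(u[0])),int(round(u[1]))),1,col,-1)
circ(lambda a:np.array([.451+.052*np.cos(a),-.174+.052*np.sin(a),.004]),(255,0,0))
# mug in tool from grip
R0,Mg=tool(98,0,35);mug=np.array([.490,-.3665,0]);p0=np.array([.4983,-.4266,.0549])
L=R0.T@(mug-p0);ML=R0.T@Mg
print(L,ML)
Mw=st["ee_rot"]@ML;o=st["ee_pos"]+st["ee_rot"]@L
print("mug now",o,Mw[:,2])
circ(lambda a:o+Mw@np.array([.04*np.cos(a),.04*np.sin(a),.085]),(0,0,255))
cv2.imwrite("pics/e3.png",im[0:300,150:500].repeat(2,0).repeat(2,1))
E
```

```text
[0.0001 0.0798 0.0182] [[ 0.     -1.      0.    ]
 [ 0.5736  0.     -0.8192]
 [ 0.8192 -0.      0.5736]]
mug now [ 0.4477 -0.1958  0.1299] [0.0044 0.0018 1.    ]
```

View pics/e3.png

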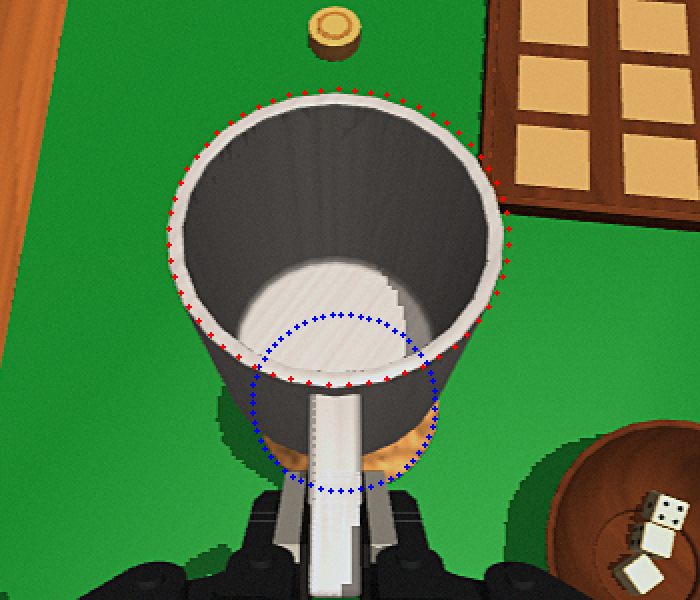

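```bash
python3 - <<'E'
from ik import *
R,_=tool(90,0,35);L=np.array([.0005,.0798,.0182])
L[0]=0
for z in (.02,.004): plan(np.array([.4515,-.173,z])-R@L,R)
E
```

```text
t13.45 d(cm) [ 0.08 10.56 -4.39] w(deg) [ 0.1   0.15 -0.41] q [ 0.88  0.42 -0.2   1.58 -0.37  1.56  0.77] F [ 0.7 -0.6 -1.1] wid 0.0103
t13.45 d(cm) [ 0.08 11.87 -5.31] w(deg) [ 0.1   0.15 -0.41] q [ 0.88  0.42 -0.2   1.58 -0.37  1.56  0.77] F [ 0.7 -0.6 -1.1] wid 0.0103
```

Call:
move_arm([
  {"dx": 0.1, "dy": 2.5, "dz": -1, "wx": 0.1, "wy": 0.1, "wz": -0.4, "claw": -1},
  {"dx": 0.1, "dy": 5, "dz": -2, "wx": 0.1, "wy": 0.1, "wz": -0.4, "claw": -1},
  {"dx": 0.1, "dy": 7.5, "dz": -3.1, "wx": 0.1, "wy": 0.1, "wz": -0.4, "claw": -1},
  {"dx": 0.1, "dy": 9.5, "dz": -4, "wx": 0.1, "wy": 0.1, "wz": -0.4, "claw": -1},
  {"dx": 0.1, "dy": 10.5, "dz": -4.4, "wx": 0.1, "wy": 0.1, "wz": -0.4, "claw": -1},
  {"dx": 0.1, "dy": 11, "dz": -4.7, "wx": 0.1, "wy": 0.1, "wz": -0.4, "claw": -1},
  {"dx": 0.1, "dy": 11.4, "dz": -5, "wx": 0.1, "wy": 0.1, "wz": -0.4, "claw": -1},
  {"dx": 0.1, "dy": 11.7, "dz": -5.2, "wx": 0.1, "wy": 0.1, "wz": -0.4, "claw": -1},
  {"dx": 0.1, "dy": 11.7, "dz": -5.2, "wx": 0.1, "wy": 0.1, "wz": -0.4, "claw": -1},
  {"dx": 0.1, "dy": 11.7, "dz": -5.2, "wx": 0.1, "wy": 0.1, "wz": -0.4, "claw": -1},
])

```text
clock: 14.45
ee_pos: [0.4519, -0.2347, 0.0614]
ee_rot: [[1.0, 0.002, -0.001], [-0.001, 0.574, 0.819], [0.002, -0.819, 0.574]]
contact_force: [1.0, -0.4, -2.4]
width: 0.0105
```

```bash
python3 - <<'E'
from ik import *
R,_=tool(90,0,35);L=np.array([.0,.0798,.0182])
plan(np.array([.4515,-.173,.004])-R@L,R)
E
```

```text
t14.45 d(cm) [-0.04  0.26 -0.06] w(deg) [-0.02  0.03  0.13] q [ 0.87  0.52 -0.21  1.72 -0.38  1.32  0.84] F [ 1.  -0.4 -2.4] wid 0.0105
```

Call:
move_arm([
  {"dx": 0, "dy": 0.1, "dz": -0.07, "wx": 0, "wy": 0, "wz": 0, "claw": -1},
  {"dx": 0, "dy": 0.2, "dz": -0.12, "wx": 0, "wy": 0, "wz": 0, "claw": -1},
  {"dx": 0, "dy": 0.2, "dz": -0.12, "wx": 0, "wy": 0, "wz": 0, "claw": -1},
  {"dx": 0, "dy": 0.2, "dz": -0.12, "wx": 0, "wy": 0, "wz": 0, "claw": -1},
])

```text
clock: 14.85
ee_pos: [0.4518, -0.2343, 0.0588]
ee_rot: [[1.0, 0.002, -0.0], [-0.001, 0.574, 0.819], [0.002, -0.819, 0.574]]
contact_force: [0.0, -0.4, -0.1]
width: 0.0107
```

Call:
move_arm([
  {"dx": 0, "dy": 0.05, "dz": -0.03, "wx": 0, "wy": 0, "wz": 0, "claw": -1},
  {"dx": 0, "dy": 0.05, "dz": -0.03, "wx": 0, "wy": 0, "wz": 0, "claw": -0.5},
  {"dx": 0, "dy": 0.05, "dz": -0.03, "wx": 0, "wy": 0, "wz": 0, "claw": 0},
  {"dx": 0, "dy": 0.05, "dz": -0.03, "wx": 0, "wy": 0, "wz": 0, "claw": 0},
  {"dx": 0, "dy": 0.05, "dz": -0.03, "wx": 0, "wy": 0, "wz": 0, "claw": 0},
  {"dx": 0, "dy": -1, "dz": -0.1, "wx": 0, "wy": 0, "wz": 0, "claw": 0},
  {"dx": 0, "dy": -4, "dz": -0.1, "wx": 0, "wy": 0, "wz": 0, "claw": 0},
  {"dx": 0, "dy": -8, "dz": 0, "wx": 0, "wy": 0, "wz": 0, "claw": 0},
  {"dx": 0, "dy": -12, "dz": 0, "wx": 0, "wy": 0, "wz": 0, "claw": 0},
  {"dx": 0, "dy": -16, "dz": 2, "wx": 0, "wy": 0, "wz": 0, "claw": 0},
  {"dx": 0, "dy": -18, "dz": 4, "wx": 0, "wy": 0, "wz": 0, "claw": 0},
  {"dx": 0, "dy": -18, "dz": 6, "wx": 0, "wy": 0, "wz": 0, "claw": 0},
])

```text
clock: 16.05
ee_pos: [0.4517, -0.291, 0.2439]
ee_rot: [[1.0, 0.006, 0.0], [-0.004, 0.571, 0.821], [0.005, -0.821, 0.571]]
contact_force: [0.0, 0.0, 0.4]
width: 0.0424
```

```bash
python3 - <<'E'
from ik import *
st=status.state();cv2.imwrite("pics/f1w.png",cams.capture("wrist"))
cv2.imwrite("pics/f1s.png",cams.capture("side"));cv2.imwrite("pics/f1c.png",cams.capture("scene"))
a=np.vstack([cv2.resize(cv2.imread("pics/f1s.png")[130:220,320:470],None,fx=4,fy=3),cv2.resize(cv2.imread("pics/f1c.png")[90:180,220:370],None,fx=4,fy=3)])
cv2.imwrite("pics/f1.png",a);print(st["ee_pos"],st["joint_pos"])
plan([.456,.005,.2],down(90))
E
```

```text
[ 0.4517 -0.291   0.2439] [ 0.9048  0.4133 -0.1804  1.4665 -0.3767  1.6805  0.7598]
t16.20 d(cm) [ 0.43 20.23 21.67] w(deg) [-34.95   0.07   0.17] q [ 0.9   0.41 -0.18  1.47 -0.38  1.68  0.76] F [-0.6 -0.4  0.6] wid 0.0430
```

View pics/f1w.png

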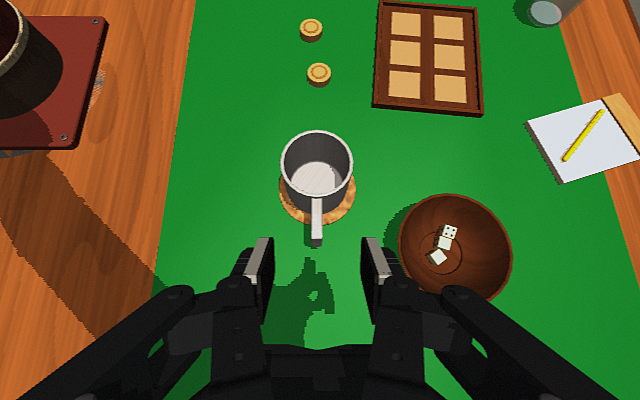

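View pics/f1.png

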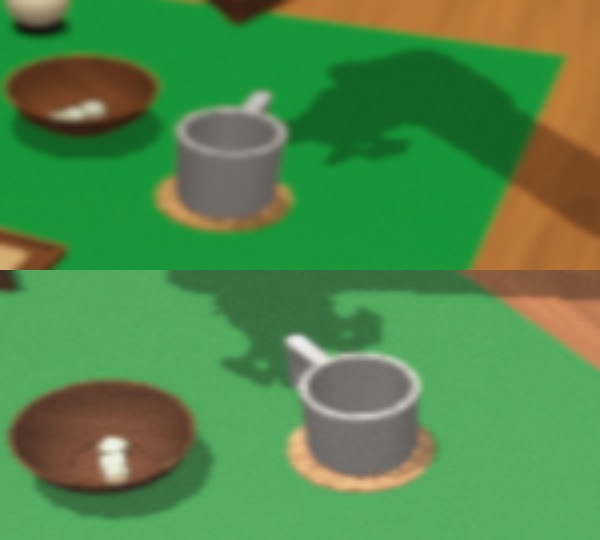

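View pics/f1c.png

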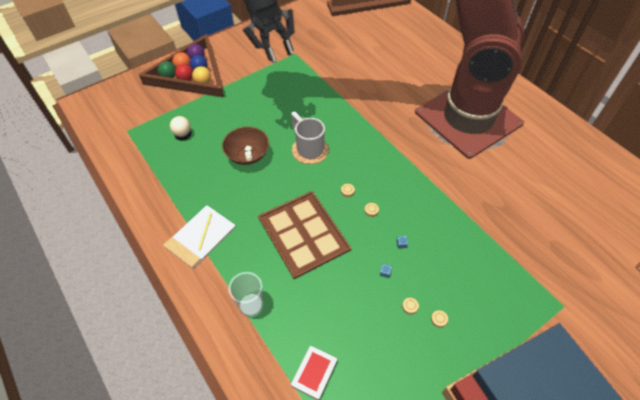

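Mug sits on the coaster and three dice are in the bowl at (440,245). Next are the counters; first an overview from above the tray.

Call:
move_arm([
  {"dx": 0, "dy": -3, "dz": 2, "wx": -4, "wy": 0, "wz": 0, "claw": 0.2},
  {"dx": 0, "dy": -3, "dz": 6, "wx": -10, "wy": 0, "wz": 0, "claw": 0.2},
  {"dx": 0, "dy": -2, "dz": 10, "wx": -18, "wy": -1, "wz": 0, "claw": 0.2},
  {"dx": 2, "dy": 2, "dz": 14, "wx": -26, "wy": -3, "wz": 0, "claw": 0.2},
  {"dx": 4, "dy": 6, "dz": 18, "wx": -32, "wy": -4, "wz": 0, "claw": 0.2},
  {"dx": 6, "dy": 10, "dz": 22, "wx": -35, "wy": -5, "wz": 0, "claw": 0.2},
  {"dx": 7, "dy": 12, "dz": 25, "wx": -35, "wy": -5, "wz": 0, "claw": 0.2},
  {"dx": 7, "dy": 12, "dz": 25, "wx": -35, "wy": -5, "wz": 0, "claw": 0.2},
  {"dx": 7, "dy": 12, "dz": 25, "wx": -35, "wy": -5, "wz": 0, "claw": 0.2},
])

```text
clock: 17.1
ee_pos: [0.5216, -0.0121, 0.2849]
ee_rot: [[0.996, 0.026, -0.086], [0.086, 0.002, 0.996], [0.026, -1.0, 0.0]]
contact_force: [0.2, 0.1, 0.2]
width: 0.0513
```

```bash
python3 - <<'E'
from ik import *
st=status.state();im=cams.capture("wrist");cv2.imwrite("pics/g1.png",im)
np.savez("g1.npz",p=st["ee_pos"],R=st["ee_rot"]);print(st["ee_pos"],st["ee_rot"],st["joint_pos"])
E
```

```text
[ 0.5216 -0.0121  0.2849] [[ 0.9959  0.0257 -0.0864]
 [ 0.0864  0.0025  0.9963]
 [ 0.0258 -0.9997  0.0003]] [ 0.4323  0.0585 -0.5113  1.6894  0.0286  1.3755  0.0034]
```

View pics/g1.png

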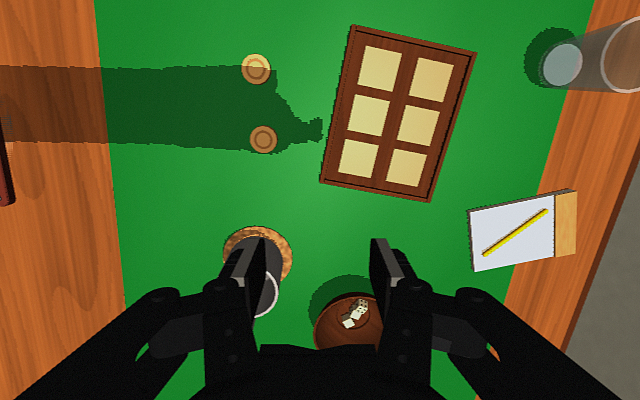

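```bash
cat > tray.py <<'E'
from ik import *
d=np.load("g1.npz");st=dict(ee_pos=d["p"],ee_rot=d["R"])
KT=pose("wrist",st);im=cv2.imread("pics/g1.png")
b=blobs(im,(15,60,150),(35,200,255),300)
c=[x[0] for x in b if 320<x[0][0]<470 and x[0][1]<200];print(np.array(c).round(1))
loc=np.array([[sx*.034,sy*.058,.006] for sx in(-1,1) for sy in (1,0,-1)])
pts=np.array([atz(KT,x,.006) for x in c])
S=pose("scene");D=pose("side")
def f(v,full=False):
    x,y,th,z=v;R=Ro.from_euler("z",th).as_matrix();W=loc@R.T+[x,y,z]
    P=np.array([proj(KT,w) for w in W]);e=[]
    m=[np.argmin(np.linalg.norm(P-q,axis=1)) for q in c]
    return np.r_[(P[m]-np.array(c)).ravel(),(z)*200]
for z0 in (0,):
    r=least_squares(f,[.62,.04,-.1,0]);print(r.x,np.abs(r.fun).max())
R=Ro.from_euler("z",r.x[2]).as_matrix();print((loc@R.T+[r.x[0],r.x[1],0]))
# counters: ellipse of the top face
for p in ((256,69),(263,140)): print("ctr z=.014",atz(KT,p,.014))
E
python3 tray.py
```

```text
[[379.   68.2]
 [430.5  79.5]
 [368.  114.9]
 [417.6 125.1]
 [357.9 158. ]
 [405.7 167.3]]
[ 0.6234  0.0429 -0.1087  0.0002] 0.05550310719016238
[[ 0.5959  0.1043  0.006 ]
 [ 0.5896  0.0466  0.006 ]
 [ 0.5833 -0.011   0.006 ]
 [ 0.6635  0.0969  0.006 ]
 [ 0.6572  0.0392  0.006 ]
 [ 0.6509 -0.0184  0.006 ]]
ctr z=.014 [0.4439 0.0893 0.014 ]
ctr z=.014 [0.4556 0.0037 0.014 ]
```

```bash
python3 -c "
from ik import *
plan([.4556,.0037,.10],down(83.8))"
```

```text
t17.15 d(cm) [-6.87 18.32  2.39] w(deg) [-0.11 10.97  1.46] q [ 0.43  0.06 -0.51  1.69  0.03  1.38  0.  ] F [-0.8 -0.5 -0.2] wid 0.0512
```

Call:
move_arm([
  {"dx": -3.4, "dy": 4, "dz": 1.2, "wx": 0, "wy": 5, "wz": 0.7, "claw": 0.4},
  {"dx": -6.9, "dy": 8, "dz": 2.4, "wx": 0, "wy": 11, "wz": 1.5, "claw": 0.4},
  {"dx": -6.9, "dy": 12, "dz": 2.4, "wx": 0, "wy": 11, "wz": 1.5, "claw": 0.4},
  {"dx": -6.9, "dy": 16, "dz": 2.4, "wx": 0, "wy": 11, "wz": 1.5, "claw": 0.4},
  {"dx": -6.9, "dy": 18.3, "dz": 2.4, "wx": 0, "wy": 11, "wz": 1.5, "claw": 0.4},
  {"dx": -6.9, "dy": 18.3, "dz": 2.4, "wx": 0, "wy": 11, "wz": 1.5, "claw": 0.4},
  {"dx": -6.9, "dy": 18.3, "dz": 2.4, "wx": 0, "wy": 11, "wz": 1.5, "claw": 0.4},
])

```text
clock: 17.85
ee_pos: [0.4559, 0.0023, 0.1014]
ee_rot: [[0.994, 0.001, 0.113], [-0.113, 0.002, 0.994], [0.0, -1.0, 0.002]]
contact_force: [0.4, -0.8, -0.3]
width: 0.0597
```

```bash
cat > look.py <<'E'
import sys
from ik import *
n=sys.argv[1]
st=status.state();im=cams.capture("wrist");cv2.imwrite(f"pics/{n}.png",im)
np.savez(n+".npz",p=st["ee_pos"],R=st["ee_rot"])
KT=pose("wrist",st);print(st["ee_pos"],st["joint_pos"].round(2),st["width"])
# counter blobs: cream; print min circle estimate of top via model fit
hsv=cv2.cvtColor(im,cv2.COLOR_BGR2HSV)
m=cv2.inRange(hsv,(12,50,60),(32,220,255))
nn,l,s,c=cv2.connectedComponentsWithStats(m)
for i in range(1,nn):
    x,y,w,h,a=s[i]
    if a<250 or y+h>395: continue
    X0=atz(KT,c[i],.007)
    print("blob",c[i].round(1),(x,y,w,h,a),X0.round(4))
E
python3 look.py g2
```

```text
[0.4559 0.0023 0.1014] [ 0.42  0.09 -0.53  2.05  0.05  1.01 -0.26] 0.059719304635213626
blob [504.3  33.7] (np.int32(466), np.int32(0), np.int32(79), np.int32(69), np.int32(4707)) [0.5954 0.1027 0.007 ]
blob [602.6  34. ] (np.int32(563), np.int32(0), np.int32(77), np.int32(69), np.int32(4589)) [0.6621 0.0949 0.007 ]
blob [285.6  79.8] (np.int32(260), np.int32(53), np.int32(52), np.int32(55), np.int32(2159)) [0.4426 0.0901 0.007 ]
blob [491.6 117.8] (np.int32(456), np.int32(86), np.int32(73), np.int32(65), np.int32(4119)) [0.5893 0.0471 0.007 ]
blob [583.7 117.5] (np.int32(546), np.int32(86), np.int32(78), np.int32(65), np.int32(4096)) [0.6565 0.0396 0.007 ]
blob [566.2 193. ] (np.int32(531), np.int32(165), np.int32(72), np.int32(57), np.int32(3345)) [ 0.6504 -0.0179  0.007 ]
blob [480.1 193.3] (np.int32(447), np.int32(166), np.int32(68), np.int32(56), np.int32(3324)) [ 0.583  -0.0105  0.007 ]
blob [ 45.7 194.5] (np.int32(25), np.int32(171), np.int32(40), np.int32(48), np.int32(298)) [0.2425 0.0272 0.007 ]
blob [317.1 193.4] (np.int32(294), np.int32(170), np.int32(47), np.int32(47), np.int32(1680)) [0.4554 0.0039 0.007 ]
blob [336.8 336. ] (np.int32(290), np.int32(324), np.int32(95), np.int32(31), np.int32(1274)) [ 0.4579 -0.1331  0.007 ]
```

View pics/g2.png

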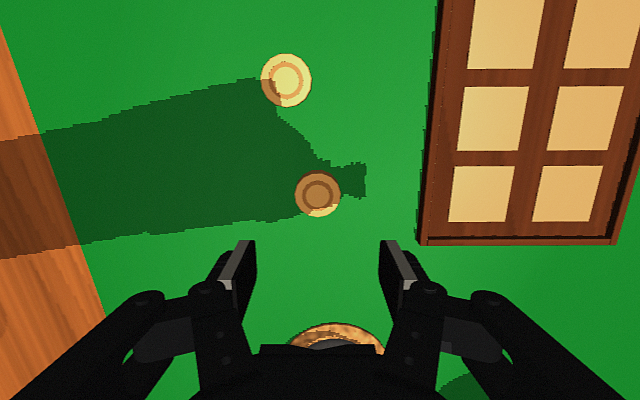

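Call:
move_arm([
  {"dx": 0, "dy": 4, "dz": 0.2, "wx": 0, "wy": 0, "wz": 0, "claw": 0.3},
  {"dx": 0, "dy": 7, "dz": 0.2, "wx": 0, "wy": 0, "wz": 0, "claw": 0.3},
  {"dx": 0, "dy": 9, "dz": 0.2, "wx": 0, "wy": 0, "wz": 0, "claw": 0.3},
  {"dx": 0, "dy": 9.8, "dz": 0.2, "wx": 0, "wy": 0, "wz": 0, "claw": 0.3},
  {"dx": 0, "dy": 9.8, "dz": 0.2, "wx": 0, "wy": 0, "wz": 0, "claw": 0.3},
  {"dx": 0, "dy": 9.8, "dz": 0.2, "wx": 0, "wy": 0, "wz": 0, "claw": -0.4},
  {"dx": 0, "dy": 9.8, "dz": 0.2, "wx": 0, "wy": 0, "wz": 0, "claw": -0.4},
  {"dx": 0, "dy": 9.8, "dz": 0.2, "wx": 0, "wy": 0, "wz": 0, "claw": -0.4},
  {"dx": 0, "dy": 9.8, "dz": 0.2, "wx": 0, "wy": 0, "wz": 0, "claw": -0.4},
  {"dx": 0, "dy": 9.8, "dz": 0.2, "wx": 0, "wy": 0, "wz": 0, "claw": -0.4},
], grip_force=30)

```text
clock: 18.9
ee_pos: [0.4575, 0.0056, 0.0048]
ee_rot: [[0.994, 0.004, 0.111], [-0.111, 0.001, 0.994], [0.004, -1.0, 0.002]]
contact_force: [-1.8, 0.1, 4.4]
width: 0.0344
```

```bash
python3 look.py g3
```

```text
[0.4575 0.0056 0.0048] [ 0.37  0.25 -0.52  2.13  0.17  0.8  -0.36] 0.034395191780832626
blob [606.4  29. ] (np.int32(568), np.int32(0), np.int32(72), np.int32(58), np.int32(3775)) [0.5842 0.092  0.007 ]
blob [260.2  74.5] (np.int32(216), np.int32(28), np.int32(90), np.int32(94), np.int32(6483)) [0.4423 0.0904 0.007 ]
blob [594.7 140.6] (np.int32(540), np.int32(87), np.int32(100), np.int32(104), np.int32(9269)) [0.5858 0.0466 0.007 ]
blob [572.2 255.1] (np.int32(517), np.int32(214), np.int32(114), np.int32(84), np.int32(7710)) [ 0.5828 -0.01    0.007 ]
blob [316.9 256.3] (np.int32(281), np.int32(219), np.int32(73), np.int32(75), np.int32(4376)) [0.4565 0.0037 0.007 ]
```

View pics/g3.png

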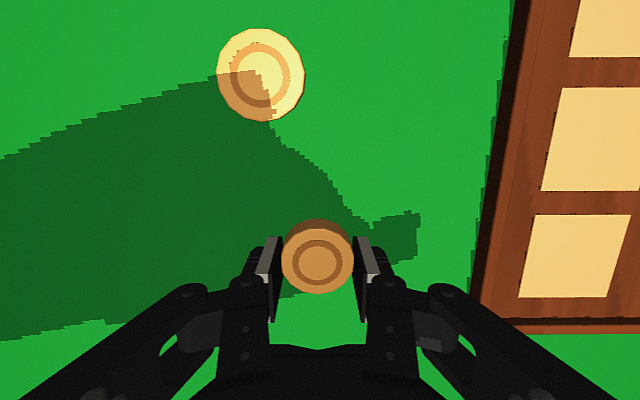

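Call:
move_arm([
  {"dx": 0, "dy": -1, "dz": 0, "wx": 0, "wy": 0, "wz": 0, "claw": -0.4},
  {"dx": 0, "dy": -3, "dz": 0, "wx": 0, "wy": 0, "wz": 0, "claw": -0.4},
  {"dx": 0, "dy": -6, "dz": 0, "wx": 0, "wy": 0, "wz": 0, "claw": -0.4},
  {"dx": 0, "dy": -7, "dz": 0, "wx": 0, "wy": 0, "wz": 0, "claw": -0.4},
  {"dx": 0, "dy": -7, "dz": 0, "wx": 0, "wy": 0, "wz": 0, "claw": -0.4},
])

```text
clock: 19.45
ee_pos: [0.4576, 0.0055, 0.0754]
ee_rot: [[0.994, 0.006, 0.111], [-0.111, 0.001, 0.994], [0.006, -1.0, 0.002]]
contact_force: [-0.3, -0.4, -0.0]
width: 0.034
```

```bash
python3 look.py g4; python3 -c "
from ik import *
plan([.5833,-.011,.07],down(83.8))"
```

```text
[0.4576 0.0055 0.0754] [ 0.41  0.13 -0.54  2.08  0.08  0.95 -0.29] 0.03397739777175593
blob [523.9  35. ] (np.int32(482), np.int32(0), np.int32(87), np.int32(72), np.int32(5447)) [0.5951 0.101  0.007 ]
blob [617.7  37.3] (np.int32(589), np.int32(0), np.int32(51), np.int32(72), np.int32(3061)) [0.6525 0.0934 0.007 ]
blob [279.2  83.2] (np.int32(250), np.int32(54), np.int32(59), np.int32(60), np.int32(2735)) [0.4426 0.0901 0.007 ]
blob [508.5 125.6] (np.int32(469), np.int32(91), np.int32(82), np.int32(71), np.int32(4985)) [0.5892 0.0471 0.007 ]
blob [607.  127.3] (np.int32(568), np.int32(91), np.int32(72), np.int32(71), np.int32(4514)) [0.6544 0.0387 0.007 ]
blob [ 10.8 189.7] (np.int32(0), np.int32(149), np.int32(29), np.int32(67), np.int32(279)) [0.247  0.0415 0.007 ]
blob [494.5 208.4] (np.int32(458), np.int32(178), np.int32(76), np.int32(62), np.int32(3974)) [ 0.5829 -0.0105  0.007 ]
blob [589.  207.7] (np.int32(550), np.int32(178), np.int32(81), np.int32(61), np.int32(3956)) [ 0.6502 -0.0176  0.007 ]
blob [ 23.8 234.3] (np.int32(8), np.int32(215), np.int32(32), np.int32(47), np.int32(305)) [0.2432 0.008  0.007 ]
blob [316.9 256.5] (np.int32(281), np.int32(219), np.int32(73), np.int32(75), np.int32(4328)) [ 0.4527 -0.034   0.007 ]
t19.50 d(cm) [12.77  0.44 -0.23] w(deg) [-0.09 -0.16  0.2 ] q [ 0.41  0.13 -0.54  2.08  0.08  0.95 -0.29] F [-0.1  0.2 -0.3] wid 0.0345
```

View pics/g4.png

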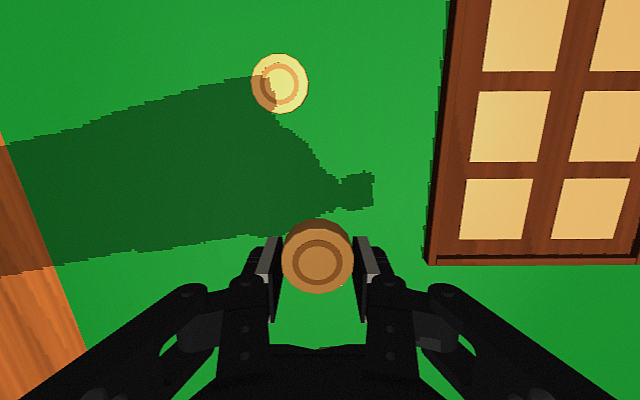

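```bash
python3 - <<'E'
from ik import *
d=np.load("g3.npz");st=dict(ee_pos=d["p"],ee_rot=d["R"]);KT=pose("wrist",st)
for r in ((317,260),(317,258)):
  X=atz(KT,r,.014);print("in tool",st["ee_rot"].T@(X-st["ee_pos"]))
off=np.array([0,0,-.001]);R=down(83.8)
for z in (.07,.012): plan(np.array([.5833,-.011,z])-R@off,R)
E
```

```text
in tool [-0.0007 -0.0092 -0.0003]
in tool [-0.0007 -0.0092  0.0008]
t19.50 d(cm) [12.77  0.44 -0.13] w(deg) [-0.09 -0.16  0.2 ] q [ 0.41  0.13 -0.54  2.08  0.08  0.95 -0.29] F [-0.1  0.2 -0.3] wid 0.0345
t19.50 d(cm) [12.75  6.24 -0.14] w(deg) [-0.09 -0.16  0.2 ] q [ 0.41  0.13 -0.54  2.08  0.08  0.95 -0.29] F [-0.1  0.2 -0.3] wid 0.0345
```

Call:
move_arm([
  {"dx": 3.5, "dy": 0, "dz": -0.1, "wx": 0, "wy": 0, "wz": 0.1, "claw": -0.4},
  {"dx": 7, "dy": 0, "dz": -0.2, "wx": 0, "wy": 0, "wz": 0.2, "claw": -0.4},
  {"dx": 10.5, "dy": 0.4, "dz": -0.2, "wx": 0, "wy": 0, "wz": 0.2, "claw": -0.4},
  {"dx": 12.8, "dy": 1, "dz": -0.2, "wx": 0, "wy": 0, "wz": 0.2, "claw": -0.4},
  {"dx": 12.8, "dy": 3, "dz": -0.2, "wx": 0, "wy": 0, "wz": 0.2, "claw": -0.4},
  {"dx": 12.8, "dy": 5, "dz": -0.2, "wx": 0, "wy": 0, "wz": 0.2, "claw": -0.4},
  {"dx": 12.8, "dy": 6, "dz": -0.2, "wx": 0, "wy": 0, "wz": 0.2, "claw": -0.4},
  {"dx": 12.8, "dy": 6, "dz": -0.2, "wx": 0, "wy": 0, "wz": 0.2, "claw": -0.4},
])

```text
clock: 20.3
ee_pos: [0.5814, -0.0103, 0.011]
ee_rot: [[0.994, -0.006, 0.11], [-0.11, 0.003, 0.994], [-0.006, -1.0, 0.002]]
contact_force: [0.1, 0.6, -0.2]
width: 0.0344
```

```bash
python3 look.py g5; python3 -c "
from ik import *
plan([.5833,-.011,.0115],down(83.8))"
```

```text
[ 0.5814 -0.0103  0.011 ] [ 0.33  0.46 -0.47  1.83  0.25  0.92 -0.36] 0.0343715971079032
blob [323.4  26.3] (np.int32(268), np.int32(0), np.int32(112), np.int32(54), np.int32(5958)) [0.5946 0.0909 0.007 ]
blob [484.8  25.9] (np.int32(428), np.int32(0), np.int32(118), np.int32(54), np.int32(5901)) [0.6617 0.0835 0.007 ]
blob [13.8 78.3] (np.int32(0), np.int32(36), np.int32(35), np.int32(78), np.int32(1985)) [0.4566 0.0856 0.007 ]
blob [323.2 132.2] (np.int32(271), np.int32(82), np.int32(105), np.int32(102), np.int32(10169)) [0.5899 0.0473 0.007 ]
blob [470.5 131.7] (np.int32(416), np.int32(82), np.int32(115), np.int32(102), np.int32(10320)) [0.6571 0.0401 0.007 ]
blob [319.4 246.5] (np.int32(276), np.int32(206), np.int32(94), np.int32(91), np.int32(6802)) [ 0.5819 -0.01    0.007 ]
blob [454.9 245.9] (np.int32(406), np.int32(207), np.int32(102), np.int32(81), np.int32(7254)) [ 0.6508 -0.0171  0.007 ]
t20.35 d(cm) [ 0.11  0.08 -0.06] w(deg) [-0.11 -0.13 -0.25] q [ 0.33  0.46 -0.47  1.82  0.25  0.92 -0.36] F [ 0.6  0.1 -0.6] wid 0.0341
```

View pics/g5.png

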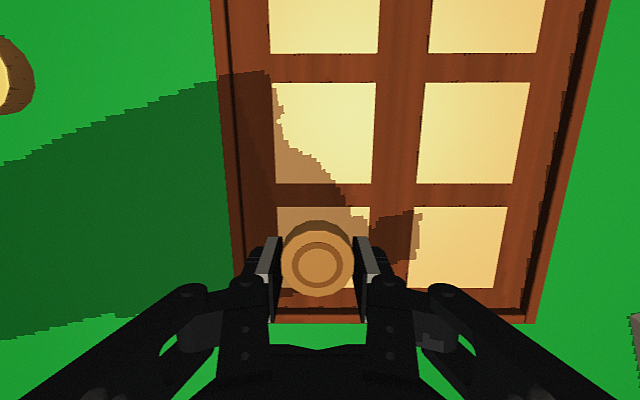

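Call:
move_arm([
  {"dx": 0.15, "dy": 0.05, "dz": 0, "wx": 0, "wy": 0, "wz": 0, "claw": -0.4},
  {"dx": 0.15, "dy": 0.1, "dz": 0, "wx": 0, "wy": 0, "wz": 0, "claw": -0.4},
  {"dx": 0.15, "dy": 0.1, "dz": 0, "wx": 0, "wy": 0, "wz": 0, "claw": 0},
  {"dx": 0.15, "dy": 0.1, "dz": 0, "wx": 0, "wy": 0, "wz": 0, "claw": 0.05},
  {"dx": 0.15, "dy": 0.1, "dz": 0, "wx": 0, "wy": 0, "wz": 0, "claw": 0.05},
  {"dx": 0.15, "dy": -1, "dz": 0, "wx": 0, "wy": 0, "wz": 0, "claw": 0.05},
  {"dx": 0.15, "dy": -4, "dz": 0, "wx": 0, "wy": 0, "wz": 0, "claw": 0.1},
  {"dx": 0.15, "dy": -8, "dz": 0, "wx": 0, "wy": 0, "wz": 0, "claw": 0.3},
  {"dx": 0.15, "dy": -8, "dz": 0, "wx": 0, "wy": 0, "wz": 0, "claw": 0.3},
])

```text
clock: 21.25
ee_pos: [0.5882, -0.0102, 0.0994]
ee_rot: [[0.994, 0.007, 0.11], [-0.11, 0.002, 0.994], [0.006, -1.0, 0.003]]
contact_force: [0.1, 0.3, -0.3]
width: 0.0555
```

```bash
python3 look.py g6; python3 -c "
from ik import *
plan([.4430,.0905,.09],down(83.8))"
```

```text
[ 0.5882 -0.0102  0.0994] [ 0.36  0.36 -0.5   1.76  0.19  1.07 -0.32] 0.055460402766013
blob [309.9  35.7] (np.int32(275), np.int32(0), np.int32(71), np.int32(73), np.int32(5021)) [0.5959 0.1036 0.007 ]
blob [409.6  35.6] (np.int32(374), np.int32(0), np.int32(74), np.int32(73), np.int32(5001)) [0.6633 0.0962 0.007 ]
blob [94.9 83.1] (np.int32(64), np.int32(56), np.int32(63), np.int32(55), np.int32(2619)) [0.4418 0.0901 0.007 ]
blob [310.7 121.7] (np.int32(278), np.int32(90), np.int32(66), np.int32(65), np.int32(4163)) [0.5897 0.0469 0.007 ]
blob [403.1 121.7] (np.int32(370), np.int32(90), np.int32(69), np.int32(65), np.int32(4140)) [0.657  0.0394 0.007 ]
blob [397.5 196.7] (np.int32(367), np.int32(169), np.int32(64), np.int32(57), np.int32(3388)) [ 0.6508 -0.0178  0.007 ]
blob [311.2 197.2] (np.int32(281), np.int32(170), np.int32(61), np.int32(56), np.int32(3342)) [ 0.5834 -0.0106  0.007 ]
blob [567.7 245.1] (np.int32(520), np.int32(202), np.int32(120), np.int32(134), np.int32(1048)) [ 0.7891 -0.0756  0.007 ]
blob [597.6 275.5] (np.int32(557), np.int32(236), np.int32(83), np.int32(79), np.int32(362)) [ 0.8179 -0.1075  0.007 ]
t21.30 d(cm) [-15.42   0.66   8.45] w(deg) [-0.12 -0.14  0.2 ] q [ 0.36  0.36 -0.5   1.76  0.19  1.07 -0.32] F [-0.1 -0.3 -0. ] wid 0.0554
```

View pics/g6.png

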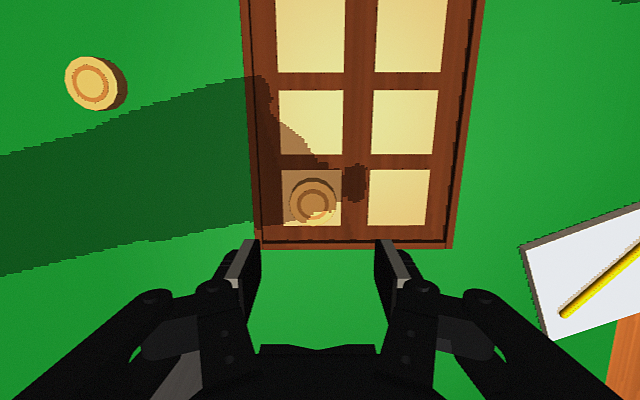

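```bash
python3 - <<'E'
from ik import *
d=np.load("g6.npz");KT=pose("wrist",dict(ee_pos=d["p"],ee_rot=d["R"]))
print(proj(KT,[.5833,-.011,.020]),proj(KT,[.5833,-.011,.006]),atz(KT,(313,200),.02))
im=cv2.imread("pics/g6.png")[150:250,250:380];cv2.imwrite("pics/g6z.png",cv2.resize(im,None,fx=5,fy=5,interpolation=cv2.INTER_CUBIC))
E
```

```text
[310.889  202.9161] [311.1255 197.2994] [ 0.5851 -0.0089  0.02  ]
```

View pics/g6z.png

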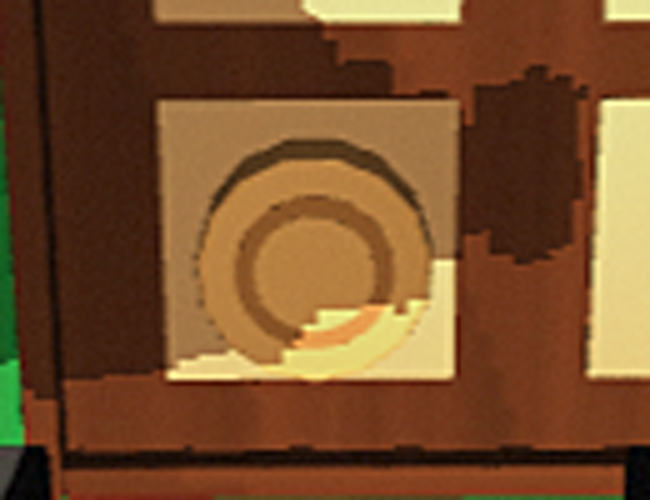

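First counter is within ~2 mm of near3. Next is counter B.

Call:
move_arm([
  {"dx": -4, "dy": 0, "dz": 2.2, "wx": 0, "wy": 0, "wz": 0.1, "claw": 0.3},
  {"dx": -8, "dy": 0, "dz": 4.4, "wx": 0, "wy": 0, "wz": 0.2, "claw": 0.3},
  {"dx": -12, "dy": 0.7, "dz": 6.6, "wx": 0, "wy": 0, "wz": 0.2, "claw": 0.3},
  {"dx": -15.4, "dy": 2, "dz": 8.5, "wx": 0, "wy": 0, "wz": 0.2, "claw": 0.3},
  {"dx": -15.4, "dy": 4, "dz": 8.5, "wx": 0, "wy": 0, "wz": 0.2, "claw": 0.3},
  {"dx": -15.4, "dy": 4, "dz": 8.5, "wx": 0, "wy": 0, "wz": 0.2, "claw": 0.3},
  {"dx": -15.4, "dy": 4, "dz": 8.5, "wx": 0, "wy": 0, "wz": 0.2, "claw": 0.3},
])

```text
clock: 22.0
ee_pos: [0.4411, 0.0906, 0.0539]
ee_rot: [[0.994, -0.006, 0.111], [-0.111, 0.003, 0.994], [-0.007, -1.0, 0.002]]
contact_force: [0.4, 0.4, 0.3]
width: 0.0554
```

```bash
python3 look.py g7; python3 -c "
from ik import *
plan([.4430,.0905,.004],down(83.8))"
```

```text
[0.4411 0.0906 0.0539] [ 0.28  0.16 -0.61  2.1   0.11  0.92 -0.5 ] 0.055394813774362194
blob [566.3 169.7] (np.int32(522), np.int32(134), np.int32(92), np.int32(74), np.int32(5585)) [0.5953 0.1049 0.007 ]
blob [321.9 218.8] (np.int32(294), np.int32(190), np.int32(57), np.int32(58), np.int32(2552)) [0.4431 0.089  0.007 ]
blob [546.7 254.7] (np.int32(506), np.int32(224), np.int32(85), np.int32(63), np.int32(4428)) [0.589  0.0475 0.007 ]
blob [626.1 258.9] (np.int32(605), np.int32(224), np.int32(35), np.int32(63), np.int32(1619)) [0.6416 0.0387 0.007 ]
blob [546.1 318.3] (np.int32(505), np.int32(301), np.int32(66), np.int32(50), np.int32(1695)) [ 0.5935 -0.0034  0.007 ]
blob [615.5 329. ] (np.int32(585), np.int32(301), np.int32(55), np.int32(54), np.int32(2565)) [ 0.6436 -0.0179  0.007 ]
t22.05 d(cm) [ 0.15  5.03 -0.01] w(deg) [-0.13 -0.19 -0.32] q [ 0.28  0.16 -0.61  2.1   0.11  0.92 -0.5 ] F [ 0.4 -0.2 -0.2] wid 0.0553
```

View pics/g7.png

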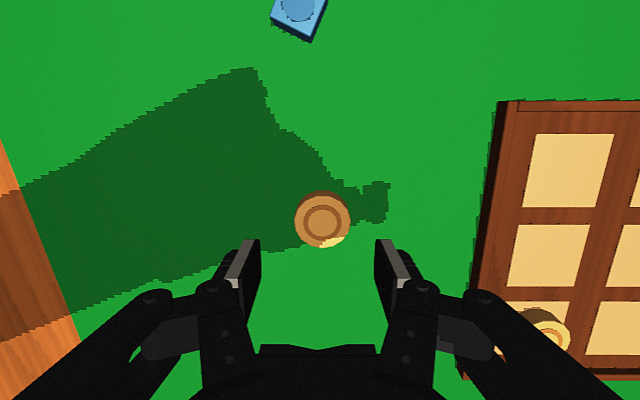

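Call:
move_arm([
  {"dx": 0.15, "dy": 2, "dz": 0, "wx": 0, "wy": 0, "wz": -0.2, "claw": 0.3},
  {"dx": 0.15, "dy": 4, "dz": 0, "wx": 0, "wy": 0, "wz": -0.2, "claw": 0.3},
  {"dx": 0.15, "dy": 4.9, "dz": 0, "wx": 0, "wy": 0, "wz": -0.2, "claw": 0.3},
  {"dx": 0.15, "dy": 4.9, "dz": 0, "wx": 0, "wy": 0, "wz": -0.2, "claw": 0.3},
  {"dx": 0.15, "dy": 4.9, "dz": 0, "wx": 0, "wy": 0, "wz": -0.2, "claw": -0.4},
  {"dx": 0.15, "dy": 4.9, "dz": 0, "wx": 0, "wy": 0, "wz": -0.2, "claw": -0.4},
  {"dx": 0.15, "dy": 4.9, "dz": 0, "wx": 0, "wy": 0, "wz": -0.2, "claw": -0.4},
  {"dx": 0.15, "dy": 4.9, "dz": 0, "wx": 0, "wy": 0, "wz": -0.2, "claw": -0.4},
  {"dx": 0.15, "dy": 4.9, "dz": 0, "wx": 0, "wy": 0, "wz": -0.2, "claw": -0.4},
])

```text
clock: 22.95
ee_pos: [0.4431, 0.091, 0.0058]
ee_rot: [[0.994, -0.0, 0.111], [-0.111, 0.002, 0.994], [-0.001, -1.0, 0.002]]
contact_force: [-1.7, -0.5, 7.2]
width: 0.0343
```

```bash
python3 look.py g8 |grep -E "^\[|blob \[3"; python3 -c "
from ik import *
plan([.5896,.0466,.06],down(83.8))"
```

```text
[0.4431 0.091  0.0058] [ 0.25  0.25 -0.59  2.13  0.19  0.81 -0.57] 0.03425049358124756
blob [317.  255.4] (np.int32(281), np.int32(218), np.int32(73), np.int32(75), np.int32(4319)) [0.4422 0.089  0.007 ]
t23.00 d(cm) [15.05 -5.44 -2.78] w(deg) [-0.12 -0.15 -0.04] q [ 0.25  0.25 -0.59  2.13  0.19  0.81 -0.57] F [-0.7 -1.6  6.4] wid 0.0341
```

View pics/g8.png

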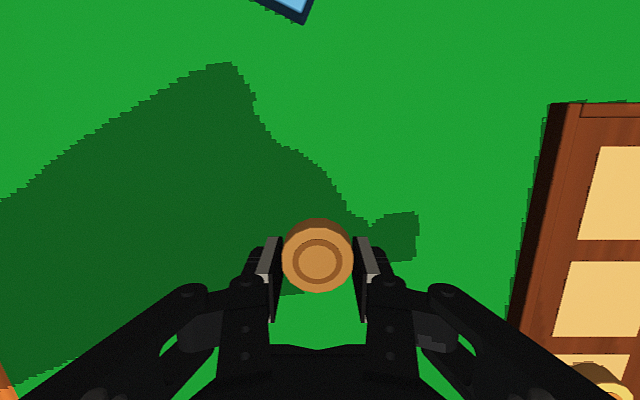

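Call:
move_arm([
  {"dx": 0, "dy": -2, "dz": 0, "wx": 0, "wy": 0, "wz": 0, "claw": -0.4},
  {"dx": 0, "dy": -5, "dz": 0, "wx": 0, "wy": 0, "wz": 0, "claw": -0.4},
  {"dx": 4, "dy": -6, "dz": -0.8, "wx": 0, "wy": 0, "wz": 0, "claw": -0.4},
  {"dx": 8, "dy": -6, "dz": -1.5, "wx": 0, "wy": 0, "wz": 0, "claw": -0.4},
  {"dx": 12, "dy": -6, "dz": -2.3, "wx": 0, "wy": 0, "wz": 0, "claw": -0.4},
  {"dx": 15, "dy": -6, "dz": -2.8, "wx": 0, "wy": 0, "wz": 0, "claw": -0.4},
  {"dx": 15, "dy": -4, "dz": -2.8, "wx": 0, "wy": 0, "wz": 0, "claw": -0.4},
  {"dx": 15, "dy": -2, "dz": -2.8, "wx": 0, "wy": 0, "wz": 0, "claw": -0.4},
  {"dx": 15, "dy": -1, "dz": -2.8, "wx": 0, "wy": 0, "wz": 0, "claw": -0.4},
  {"dx": 15, "dy": -1, "dz": -2.8, "wx": 0, "wy": 0, "wz": 0, "claw": -0.4},
  {"dx": 15, "dy": -1, "dz": -2.8, "wx": 0, "wy": 0, "wz": 0, "claw": -0.4},
])

```text
clock: 24.1
ee_pos: [0.5885, 0.0466, 0.0151]
ee_rot: [[0.994, -0.001, 0.11], [-0.11, 0.002, 0.994], [-0.002, -1.0, 0.002]]
contact_force: [0.2, -0.4, -0.2]
width: 0.034
```

```bash
python3 look.py g9 |grep -E "^\[|blob \[3"; python3 -c "
from ik import *
plan([.5894,.0466,.0120],down(83.8))"
```

```text
[0.5885 0.0466 0.0151] [ 0.26  0.47 -0.51  1.8   0.28  0.94 -0.48] 0.0340147402587449
blob [320.9 129.4] (np.int32(270), np.int32(81), np.int32(103), np.int32(99), np.int32(9692)) [0.5962 0.1051 0.007 ]
blob [318.9 242.3] (np.int32(275), np.int32(202), np.int32(92), np.int32(91), np.int32(6690)) [0.5889 0.0472 0.007 ]
blob [319.7 323.3] (np.int32(279), np.int32(300), np.int32(83), np.int32(50), np.int32(3628)) [ 0.5838 -0.0033  0.007 ]
t24.15 d(cm) [0.07 0.34 0.01] w(deg) [-0.12 -0.13 -0.07] q [ 0.26  0.47 -0.51  1.8   0.28  0.94 -0.48] F [ 0.5 -1.   0.1] wid 0.0342
```

View pics/g9.png

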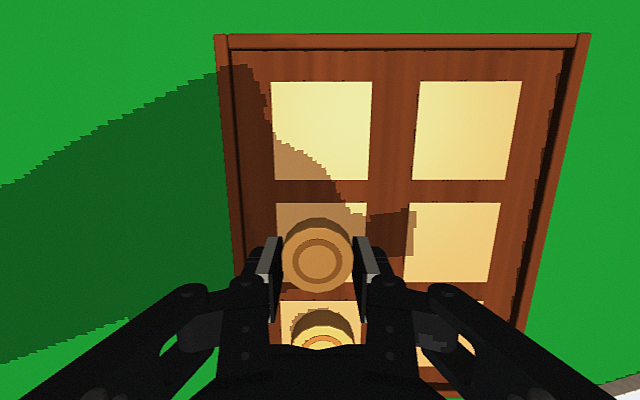

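Call:
move_arm([
  {"dx": 0.05, "dy": 0.2, "dz": 0, "wx": 0, "wy": 0, "wz": 0, "claw": -0.4},
  {"dx": 0.1, "dy": 0.33, "dz": 0, "wx": 0, "wy": 0, "wz": 0, "claw": -0.4},
  {"dx": 0.1, "dy": 0.33, "dz": 0, "wx": 0, "wy": 0, "wz": 0, "claw": -0.4},
  {"dx": 0.1, "dy": 0.33, "dz": 0, "wx": 0, "wy": 0, "wz": 0, "claw": 0},
  {"dx": 0.1, "dy": 0.33, "dz": 0, "wx": 0, "wy": 0, "wz": 0, "claw": 0.05},
  {"dx": 0.1, "dy": 0.33, "dz": 0, "wx": 0, "wy": 0, "wz": 0, "claw": 0.05},
  {"dx": 0.1, "dy": -1, "dz": 0, "wx": 0, "wy": 0, "wz": 0, "claw": 0.05},
  {"dx": 0.1, "dy": -4, "dz": 0, "wx": 0, "wy": 0, "wz": 0, "claw": 0.1},
  {"dx": 0.1, "dy": -8, "dz": 0, "wx": 0, "wy": 0, "wz": 0, "claw": 0.3},
  {"dx": 0.1, "dy": -10, "dz": 0, "wx": 0, "wy": 0, "wz": 0, "claw": 0.3},
  {"dx": 0.1, "dy": -10, "dz": 0, "wx": 0, "wy": 0, "wz": 0, "claw": 0.3},
])

```text
clock: 25.25
ee_pos: [0.5917, 0.0466, 0.1189]
ee_rot: [[0.994, 0.004, 0.11], [-0.11, 0.002, 0.994], [0.004, -1.0, 0.003]]
contact_force: [-0.2, -0.3, -0.1]
width: 0.0554
```

```bash
python3 look.py h1 |grep -E "^\[|blob \[3"; python3 -c "
from ik import *
q=status.state()['joint_pos']
plan([.537,.30,.12],down(83.8));p=[.505,.405,.004]
for h in (84,120,150): print(h,ik(np.array(p),down(h),[q]))"
```

```text
[0.5917 0.0466 0.1189] [ 0.3   0.35 -0.55  1.72  0.2   1.12 -0.42] 0.055407236745790955
blob [314.7 118.4] (np.int32(285), np.int32(89), np.int32(61), np.int32(61), np.int32(3584)) [0.596  0.1047 0.007 ]
blob [315.1 189. ] (np.int32(287), np.int32(163), np.int32(57), np.int32(54), np.int32(2927)) [0.5898 0.0471 0.007 ]
blob [395.4 188.8] (np.int32(367), np.int32(163), np.int32(59), np.int32(53), np.int32(2945)) [0.657  0.0397 0.007 ]
blob [315.3 251.4] (np.int32(289), np.int32(228), np.int32(54), np.int32(50), np.int32(2505)) [ 0.5834 -0.0107  0.007 ]
blob [390.3 243.2] (np.int32(364), np.int32(228), np.int32(56), np.int32(47), np.int32(1330)) [ 0.6505 -0.0101  0.007 ]
t25.30 d(cm) [-8.13 -0.28 24.62] w(deg) [-0.13 -0.14  0.07] q [ 0.3   0.36 -0.55  1.72  0.2   1.12 -0.42] F [ 0.2 -0.3 -0.3] wid 0.0553
84 (np.float64(0.00016151218012977285), array([-0.3368,  0.593 , -0.538 ,  1.6621,  0.3508,  0.9842, -1.1008]))
120 (np.float64(7.98073648190694e-05), array([-0.2563,  0.624 , -0.6511,  1.6577,  0.4319,  1.0081, -0.5275]))
150 (np.float64(5.990655758110072e-05), array([-0.1933,  0.6549, -0.7429,  1.6543,  0.5007,  1.0319, -0.0495]))
```

View pics/h1.png

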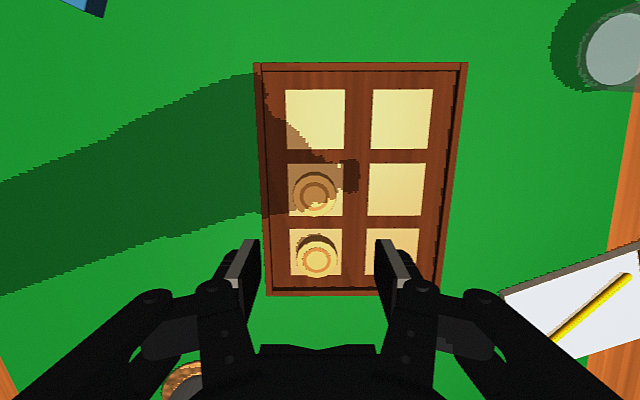

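Call:
move_arm([
  {"dx": -1.5, "dy": 0, "dz": 4.5, "wx": 0, "wy": 0, "wz": 0, "claw": 0.3},
  {"dx": -3, "dy": 0, "dz": 9, "wx": 0, "wy": 0, "wz": 0, "claw": 0.3},
  {"dx": -4.5, "dy": 0, "dz": 13.5, "wx": 0, "wy": 0, "wz": 0, "claw": 0.3},
  {"dx": -6, "dy": 0, "dz": 18, "wx": 0, "wy": 0, "wz": 0, "claw": 0.3},
  {"dx": -7.5, "dy": 0, "dz": 22.5, "wx": 0, "wy": 0, "wz": 0, "claw": 0.3},
  {"dx": -8, "dy": 0, "dz": 24.5, "wx": 0, "wy": 0, "wz": 0, "claw": 0.3},
  {"dx": -8, "dy": 0, "dz": 24.5, "wx": 0, "wy": 0, "wz": 0, "claw": 0.3},
  {"dx": -8, "dy": 0, "dz": 24.5, "wx": 0, "wy": 0, "wz": 0, "claw": 0.3},
])

```text
clock: 26.1
ee_pos: [0.5365, 0.2981, 0.114]
ee_rot: [[0.994, -0.004, 0.11], [-0.11, 0.001, 0.994], [-0.004, -1.0, 0.001]]
contact_force: [0.3, -1.3, 0.1]
width: 0.0554
```

```bash
python3 look.py h2
```

```text
[0.5365 0.2981 0.114 ] [-0.08  0.42 -0.63  1.67  0.27  1.14 -0.89] 0.05539660072150774
blob [257.9  54.3] (np.int32(233), np.int32(28), np.int32(51), np.int32(53), np.int32(2087)) [0.5037 0.4064 0.007 ]
blob [312.  134.6] (np.int32(289), np.int32(111), np.int32(47), np.int32(47), np.int32(1646)) [0.5364 0.3442 0.007 ]
blob [ 11.1 301.8] (np.int32(0), np.int32(237), np.int32(51), np.int32(116), np.int32(1643)) [0.2404 0.222  0.007 ]
blob [454.6 374.1] (np.int32(441), np.int32(352), np.int32(36), np.int32(36), np.int32(747)) [0.6513 0.0929 0.007 ]
```

View pics/h2.png

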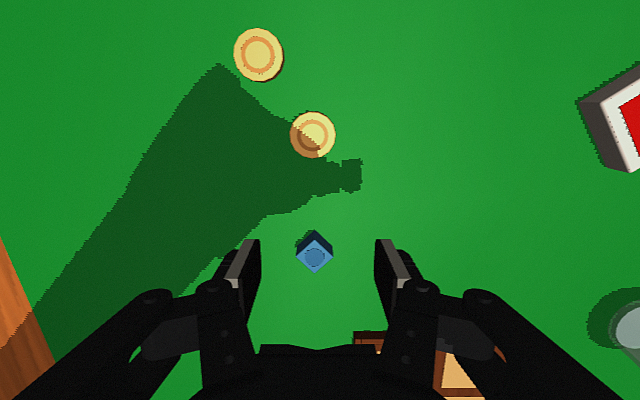

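```bash
python3 -c "
from ik import *
plan([.5366,.3447,.006],down(83.8))"
```

```text
t26.15 d(cm) [-0.54 10.82  4.73] w(deg) [-0.03 -0.2  -0.19] q [-0.07  0.42 -0.63  1.67  0.27  1.14 -0.89] F [-0.3  0.2  0.2] wid 0.0553
```

Call:
move_arm([
  {"dx": -0.3, "dy": 3, "dz": 2.5, "wx": 0, "wy": -0.2, "wz": -0.1, "claw": 0.3},
  {"dx": -0.5, "dy": 6, "dz": 4.7, "wx": 0, "wy": -0.2, "wz": -0.1, "claw": 0.3},
  {"dx": -0.5, "dy": 8, "dz": 4.7, "wx": 0, "wy": -0.2, "wz": -0.1, "claw": 0.3},
  {"dx": -0.5, "dy": 8, "dz": 4.7, "wx": 0, "wy": -0.2, "wz": -0.1, "claw": 0.3},
  {"dx": -0.5, "dy": 8, "dz": 4.7, "wx": 0, "wy": -0.2, "wz": -0.1, "claw": 0.3},
])

```text
clock: 26.65
ee_pos: [0.5378, 0.3441, 0.0351]
ee_rot: [[0.994, -0.001, 0.109], [-0.109, 0.001, 0.994], [-0.001, -1.0, 0.001]]
contact_force: [0.1, 0.1, -0.3]
width: 0.0556
```

```bash
python3 look.py h3; python3 -c "
from ik import *
plan([.5366,.3447,.006],down(83.8))"
```

```text
[0.5378 0.3441 0.0351] [-0.18  0.55 -0.6   1.67  0.35  1.03 -1.  ] 0.05560775574056348
blob [242.1 129.4] (np.int32(208), np.int32(95), np.int32(71), np.int32(70), np.int32(3807)) [0.5035 0.4054 0.007 ]
blob [316.4 228.6] (np.int32(285), np.int32(197), np.int32(63), np.int32(64), np.int32(3084)) [0.5367 0.344  0.007 ]
t26.70 d(cm) [-0.17  3.01 -0.02] w(deg) [-0.11 -0.07  0.03] q [-0.18  0.55 -0.6   1.67  0.35  1.03 -1.  ] F [-0.7  0.6  0.4] wid 0.0552
```

View pics/h3.png

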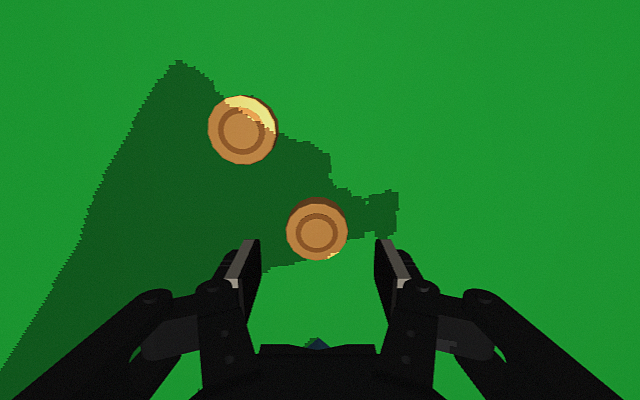

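Call:
move_arm([
  {"dx": -0.1, "dy": 1.5, "dz": 0, "wx": 0, "wy": 0, "wz": 0, "claw": 0.3},
  {"dx": -0.1, "dy": 2.9, "dz": 0, "wx": 0, "wy": 0, "wz": 0, "claw": 0.3},
  {"dx": -0.1, "dy": 2.9, "dz": 0, "wx": 0, "wy": 0, "wz": 0, "claw": 0.3},
  {"dx": -0.1, "dy": 2.9, "dz": 0, "wx": 0, "wy": 0, "wz": 0, "claw": -0.4},
  {"dx": -0.1, "dy": 2.9, "dz": 0, "wx": 0, "wy": 0, "wz": 0, "claw": -0.4},
  {"dx": -0.1, "dy": 2.9, "dz": 0, "wx": 0, "wy": 0, "wz": 0, "claw": -0.4},
  {"dx": -0.1, "dy": 2.9, "dz": 0, "wx": 0, "wy": 0, "wz": 0, "claw": -0.4},
  {"dx": -0.1, "dy": 2.9, "dz": 0, "wx": 0, "wy": 0, "wz": 0, "claw": -0.4},
])

```text
clock: 27.5
ee_pos: [0.5362, 0.3462, 0.0063]
ee_rot: [[0.994, -0.0, 0.107], [-0.107, 0.002, 0.994], [-0.0, -1.0, 0.002]]
contact_force: [-0.3, -0.3, 1.0]
width: 0.0343
```

```bash
python3 look.py h4|grep -E "^\[|blob \[3"; python3 -c "
from ik import *
plan([.5957,.1044,.08],down(83.8))"
```

```text
[0.5362 0.3462 0.0063] [-0.19  0.59 -0.59  1.68  0.38  0.98 -1.02] 0.034259538558475036
blob [317.  254.6] (np.int32(281), np.int32(217), np.int32(73), np.int32(75), np.int32(4286)) [0.5353 0.3443 0.007 ]
t27.55 d(cm) [  8.5   -7.42 -23.38] w(deg) [-0.13  0.05 -0.02] q [-0.19  0.59 -0.59  1.68  0.38  0.98 -1.02] F [0.1 0.2 0.7] wid 0.0341
```

View pics/h4.png

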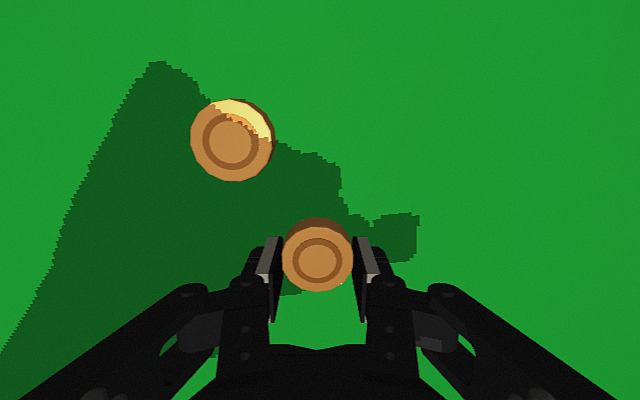

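Call:
move_arm([
  {"dx": 0, "dy": -3, "dz": 0, "wx": 0, "wy": 0, "wz": 0, "claw": -0.4},
  {"dx": 0, "dy": -7, "dz": 0, "wx": 0, "wy": 0, "wz": 0, "claw": -0.4},
  {"dx": 1.4, "dy": -7.4, "dz": -4, "wx": 0, "wy": 0, "wz": 0, "claw": -0.4},
  {"dx": 2.9, "dy": -7.4, "dz": -8, "wx": 0, "wy": 0, "wz": 0, "claw": -0.4},
  {"dx": 4.4, "dy": -7.4, "dz": -12, "wx": 0, "wy": 0, "wz": 0, "claw": -0.4},
  {"dx": 5.8, "dy": -7.4, "dz": -16, "wx": 0, "wy": 0, "wz": 0, "claw": -0.4},
  {"dx": 7.3, "dy": -7.4, "dz": -20, "wx": 0, "wy": 0, "wz": 0, "claw": -0.4},
  {"dx": 8.5, "dy": -7, "dz": -23.4, "wx": 0, "wy": 0, "wz": 0, "claw": -0.4},
  {"dx": 8.5, "dy": -4, "dz": -23.4, "wx": 0, "wy": 0, "wz": 0, "claw": -0.4},
  {"dx": 8.5, "dy": -1.5, "dz": -23.4, "wx": 0, "wy": 0, "wz": 0, "claw": -0.4},
  {"dx": 8.5, "dy": -1.2, "dz": -23.4, "wx": 0, "wy": 0, "wz": 0, "claw": -0.4},
  {"dx": 8.5, "dy": -1.2, "dz": -23.4, "wx": 0, "wy": 0, "wz": 0, "claw": -0.4},
])

```text
clock: 28.75
ee_pos: [0.5951, 0.1046, 0.0174]
ee_rot: [[0.994, -0.002, 0.106], [-0.106, 0.002, 0.994], [-0.002, -1.0, 0.002]]
contact_force: [-0.1, -0.0, 0.5]
width: 0.0338
```

```bash
python3 look.py h5|grep -E "^\[|blob \[3"; python3 -c "
from ik import *
plan([.5960,.1042,.0124],down(83.8))"
```

```text
[0.5951 0.1046 0.0174] [ 0.19  0.5  -0.55  1.77  0.31  0.96 -0.59] 0.03383925706902684
blob [318.6 241.6] (np.int32(276), np.int32(201), np.int32(90), np.int32(91), np.int32(6633)) [0.5952 0.1045 0.007 ]
blob [319.  322.3] (np.int32(279), np.int32(298), np.int32(81), np.int32(52), np.int32(3762)) [0.5901 0.0535 0.007 ]
t28.80 d(cm) [ 0.02  0.6  -0.07] w(deg) [-0.14  0.1  -0.01] q [ 0.19  0.5  -0.55  1.77  0.31  0.96 -0.59] F [ 0.1 -0.3  0.5] wid 0.0341
```

View pics/h5.png

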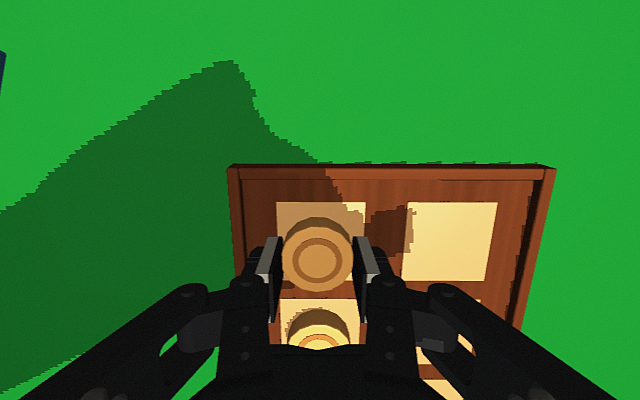

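Call:
move_arm([
  {"dx": 0.1, "dy": 0.3, "dz": 0, "wx": 0, "wy": 0, "wz": 0, "claw": -0.4},
  {"dx": 0.1, "dy": 0.57, "dz": 0, "wx": 0, "wy": 0, "wz": 0, "claw": -0.4},
  {"dx": 0.1, "dy": 0.57, "dz": 0, "wx": 0, "wy": 0, "wz": 0, "claw": -0.4},
  {"dx": 0.1, "dy": 0.57, "dz": 0, "wx": 0, "wy": 0, "wz": 0, "claw": 0},
  {"dx": 0.1, "dy": 0.57, "dz": 0, "wx": 0, "wy": 0, "wz": 0, "claw": 0.05},
  {"dx": 0.1, "dy": 0.57, "dz": 0, "wx": 0, "wy": 0, "wz": 0, "claw": 0.05},
  {"dx": 0.1, "dy": -1, "dz": 0, "wx": 0, "wy": 0, "wz": 0, "claw": 0.05},
  {"dx": 0.1, "dy": -4, "dz": 0, "wx": 0, "wy": 0, "wz": 0, "claw": 0.1},
  {"dx": 0.1, "dy": -8, "dz": 0, "wx": 0, "wy": 0, "wz": 0, "claw": 0.3},
  {"dx": 0.1, "dy": -10, "dz": 0, "wx": 0, "wy": 0, "wz": 0, "claw": 0.3},
])

```text
clock: 29.8
ee_pos: [0.5979, 0.1047, 0.1221]
ee_rot: [[0.994, 0.004, 0.107], [-0.107, 0.003, 0.994], [0.004, -1.0, 0.003]]
contact_force: [0.6, -0.1, 0.0]
width: 0.0556
```

```bash
python3 look.py h6|grep -E "^\[|blob \[3"; python3 -c "
from ik import *
plan([.5037,.4060,.05],down(83.8));from h import *;cv2.imwrite('pics/h6c.png',cams.capture('scene'))"
```

```text
[0.5979 0.1047 0.1221] [ 0.23  0.39 -0.59  1.68  0.23  1.14 -0.53] 0.05560462193237426
blob [315.3 188.7] (np.int32(287), np.int32(163), np.int32(57), np.int32(53), np.int32(2893)) [0.596  0.1045 0.007 ]
blob [394.6 188.7] (np.int32(366), np.int32(163), np.int32(59), np.int32(53), np.int32(2897)) [0.6633 0.0973 0.007 ]
blob [315.1 250.3] (np.int32(289), np.int32(227), np.int32(53), np.int32(50), np.int32(2488)) [0.5896 0.0469 0.007 ]
blob [389.  242.4] (np.int32(363), np.int32(227), np.int32(56), np.int32(47), np.int32(1348)) [0.6565 0.0476 0.007 ]
blob [315.3 305.9] (np.int32(291), np.int32(285), np.int32(50), np.int32(46), np.int32(2097)) [ 0.5834 -0.0116  0.007 ]
blob [372.2 307.4] (np.int32(361), np.int32(285), np.int32(28), np.int32(41), np.int32(861)) [ 0.6375 -0.0193  0.007 ]
t29.85 d(cm) [-12.75   7.49  28.89] w(deg) [-0.22  0.07  0.39] q [ 0.23  0.38 -0.59  1.68  0.23  1.14 -0.53] F [2.1 0.5 2.3] wid 0.0554
```

View pics/h6.png

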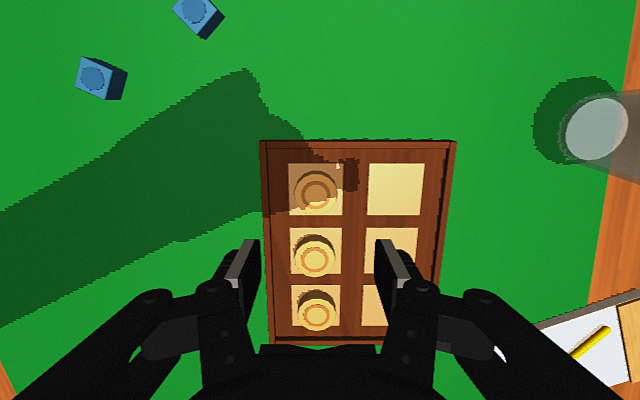

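View pics/h6c.png

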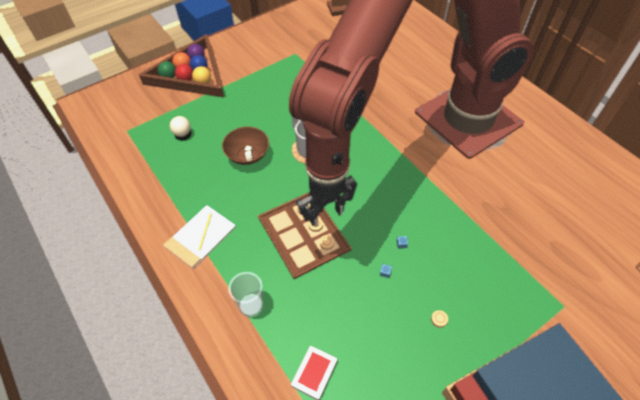

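Near row is full. Counter D is still at (440,319).

Call:
move_arm([
  {"dx": -1.8, "dy": 0, "dz": 4, "wx": 0, "wy": 0, "wz": 0.2, "claw": 0.3},
  {"dx": -3.6, "dy": 0, "dz": 8.2, "wx": 0, "wy": 0, "wz": 0.2, "claw": 0.3},
  {"dx": -5.5, "dy": 0, "dz": 12.5, "wx": 0, "wy": 0, "wz": 0.2, "claw": 0.3},
  {"dx": -7.3, "dy": 0.5, "dz": 16.5, "wx": 0, "wy": 0, "wz": 0.2, "claw": 0.3},
  {"dx": -9.1, "dy": 2, "dz": 20.6, "wx": 0, "wy": 0, "wz": 0.2, "claw": 0.3},
  {"dx": -11, "dy": 4, "dz": 24.8, "wx": 0, "wy": 0, "wz": 0.2, "claw": 0.3},
  {"dx": -12.7, "dy": 6, "dz": 28.9, "wx": 0, "wy": 0, "wz": 0.2, "claw": 0.3},
  {"dx": -12.7, "dy": 7.5, "dz": 28.9, "wx": 0, "wy": 0, "wz": 0.2, "claw": 0.3},
  {"dx": -12.7, "dy": 7.5, "dz": 28.9, "wx": 0, "wy": 0, "wz": 0.2, "claw": 0.3},
  {"dx": -12.7, "dy": 7.5, "dz": 28.9, "wx": 0, "wy": 0, "wz": 0.2, "claw": 0.3},
])

```text
clock: 30.9
ee_pos: [0.5017, 0.4039, 0.0432]
ee_rot: [[0.994, -0.004, 0.108], [-0.108, 0.001, 0.994], [-0.004, -1.0, 0.001]]
contact_force: [0.7, 0.2, -0.4]
width: 0.0555
```

```bash
python3 look.py i1; python3 -c "
from ik import *
plan([.5037,.4060,.006],down(83.8))"
```

```text
[0.5017 0.4039 0.0432] [-0.27  0.56 -0.63  1.64  0.37  1.06 -1.12] 0.055501424945327595
blob [322.9 221.4] (np.int32(293), np.int32(191), np.int32(60), np.int32(61), np.int32(2845)) [0.5045 0.4047 0.007 ]
t30.95 d(cm) [0.12 3.79 0.22] w(deg) [-0.1  -0.06 -0.19] q [-0.26  0.56 -0.63  1.64  0.37  1.06 -1.12] F [ 0.2 -0.3  0.1] wid 0.0556
```

View pics/i1.png

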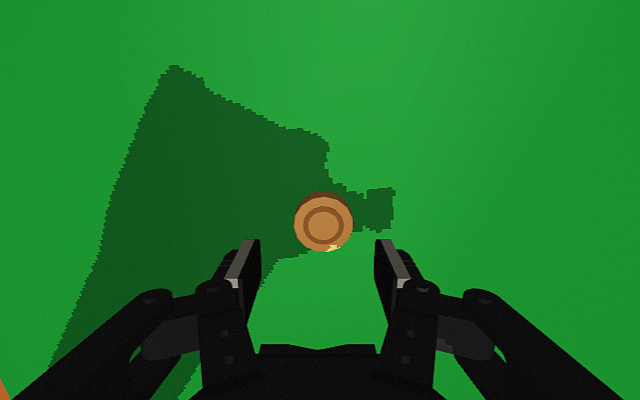

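Counter D is at about (.5043, .4053).

Call:
move_arm([
  {"dx": 0.2, "dy": 2, "dz": 0.15, "wx": 0, "wy": 0, "wz": -0.1, "claw": 0.3},
  {"dx": 0.2, "dy": 3.7, "dz": 0.15, "wx": 0, "wy": 0, "wz": -0.1, "claw": 0.3},
  {"dx": 0.2, "dy": 3.7, "dz": 0.15, "wx": 0, "wy": 0, "wz": -0.1, "claw": 0.3},
  {"dx": 0.2, "dy": 3.7, "dz": 0.15, "wx": 0, "wy": 0, "wz": -0.1, "claw": -0.4},
  {"dx": 0.2, "dy": 3.7, "dz": 0.15, "wx": 0, "wy": 0, "wz": -0.1, "claw": -0.4},
  {"dx": 0.2, "dy": 3.7, "dz": 0.15, "wx": 0, "wy": 0, "wz": -0.1, "claw": -0.4},
  {"dx": 0.2, "dy": 3.7, "dz": 0.15, "wx": 0, "wy": 0, "wz": -0.1, "claw": -0.4},
  {"dx": 0.2, "dy": 3.7, "dz": 0.15, "wx": 0, "wy": 0, "wz": -0.1, "claw": -0.4},
])

```text
clock: 31.75
ee_pos: [0.5036, 0.4067, 0.0071]
ee_rot: [[0.994, -0.001, 0.107], [-0.107, 0.003, 0.994], [-0.001, -1.0, 0.003]]
contact_force: [-0.9, -1.1, 6.4]
width: 0.0338
```

```bash
python3 look.py i2|grep -E "^\[|blob \[3"; python3 -c "
from ik import *
plan([.6635,.0969,.09],down(83.8))"
```

```text
[0.5036 0.4067 0.0071] [-0.28  0.61 -0.61  1.66  0.4   1.   -1.14] 0.03377304203573725
blob [317.  252.9] (np.int32(282), np.int32(215), np.int32(71), np.int32(75), np.int32(4256)) [0.5028 0.4054 0.007 ]
t31.80 d(cm) [ 19.2   -8.4  -29.07] w(deg) [-0.15  0.05 -0.08] q [-0.28  0.61 -0.61  1.66  0.4   1.   -1.14] F [-0.4 -1.9  6.3] wid 0.0344
```

View pics/i2.png

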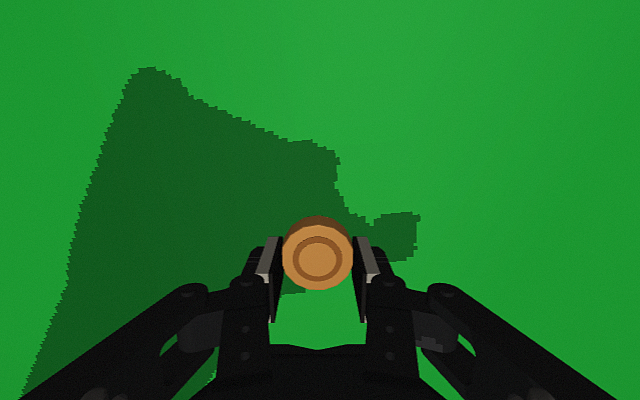

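Call:
move_arm([
  {"dx": 0, "dy": -3, "dz": 0, "wx": 0, "wy": 0, "wz": 0, "claw": -0.4},
  {"dx": 0, "dy": -7, "dz": 0, "wx": 0, "wy": 0, "wz": 0, "claw": -0.4},
  {"dx": 2.4, "dy": -8.4, "dz": -3.6, "wx": 0, "wy": 0, "wz": 0, "claw": -0.4},
  {"dx": 4.8, "dy": -8.4, "dz": -7.2, "wx": 0, "wy": 0, "wz": 0, "claw": -0.4},
  {"dx": 7.2, "dy": -8.4, "dz": -10.8, "wx": 0, "wy": 0, "wz": 0, "claw": -0.4},
  {"dx": 9.6, "dy": -8.4, "dz": -14.4, "wx": 0, "wy": 0, "wz": 0, "claw": -0.4},
  {"dx": 12, "dy": -8.4, "dz": -18, "wx": 0, "wy": 0, "wz": 0, "claw": -0.4},
  {"dx": 14.4, "dy": -8.4, "dz": -21.6, "wx": 0, "wy": 0, "wz": 0, "claw": -0.4},
  {"dx": 16.8, "dy": -8.4, "dz": -25.2, "wx": 0, "wy": 0, "wz": 0, "claw": -0.4},
  {"dx": 19.1, "dy": -8, "dz": -29, "wx": 0, "wy": 0, "wz": 0, "claw": -0.4},
  {"dx": 19.2, "dy": -6, "dz": -29.1, "wx": 0, "wy": 0, "wz": 0, "claw": -0.4},
  {"dx": 19.2, "dy": -4, "dz": -29.1, "wx": 0, "wy": 0, "wz": 0, "claw": -0.4},
])

```text
clock: 33.0
ee_pos: [0.6641, 0.0938, 0.0447]
ee_rot: [[0.994, -0.001, 0.111], [-0.111, 0.002, 0.994], [-0.001, -1.0, 0.002]]
contact_force: [0.5, 1.2, -0.1]
width: 0.0339
```

```bash
python3 -c "
from ik import *
plan([.6637,.0965,.0134],down(83.8))"
```

```text
t33.00 d(cm) [-0.06  3.13  0.26] w(deg) [-0.09 -0.16 -0.08] q [ 0.2   0.59 -0.55  1.57  0.33  1.08 -0.55] F [ 0.5  1.2 -0.1] wid 0.0339
```

Call:
move_arm([
  {"dx": 0, "dy": 1, "dz": 0, "wx": 0, "wy": 0, "wz": 0, "claw": -0.4},
  {"dx": 0, "dy": 2.4, "dz": 0, "wx": 0, "wy": 0, "wz": 0, "claw": -0.4},
  {"dx": 0, "dy": 2.6, "dz": 0, "wx": 0, "wy": 0, "wz": 0, "claw": -0.4},
  {"dx": 0, "dy": 2.6, "dz": 0, "wx": 0, "wy": 0, "wz": 0, "claw": -0.4},
  {"dx": 0, "dy": 2.6, "dz": 0, "wx": 0, "wy": 0, "wz": 0, "claw": -0.4},
])

```text
clock: 33.5
ee_pos: [0.6634, 0.0969, 0.02]
ee_rot: [[0.994, -0.001, 0.107], [-0.107, 0.002, 0.994], [-0.001, -1.0, 0.002]]
contact_force: [0.3, -0.1, -0.2]
width: 0.0338
```

```bash
python3 look.py i3|grep -E "^\[|blob \[[34]"; python3 -c "
from ik import *
plan([.6637,.0965,.0134],down(83.8))"
```

```text
[0.6634 0.0969 0.02  ] [ 0.19  0.61 -0.54  1.59  0.35  1.04 -0.56] 0.0337616424141976
blob [317.8 239.6] (np.int32(274), np.int32(200), np.int32(90), np.int32(90), np.int32(6590)) [0.6632 0.0968 0.007 ]
blob [318.  320.7] (np.int32(279), np.int32(295), np.int32(80), np.int32(55), np.int32(3967)) [0.6577 0.0449 0.007 ]
t33.55 d(cm) [ 0.02  0.67 -0.04] w(deg) [-0.13  0.07 -0.06] q [ 0.19  0.61 -0.54  1.59  0.35  1.04 -0.56] F [ 0.2  0.3 -0.5] wid 0.0340
```

View pics/i3.png

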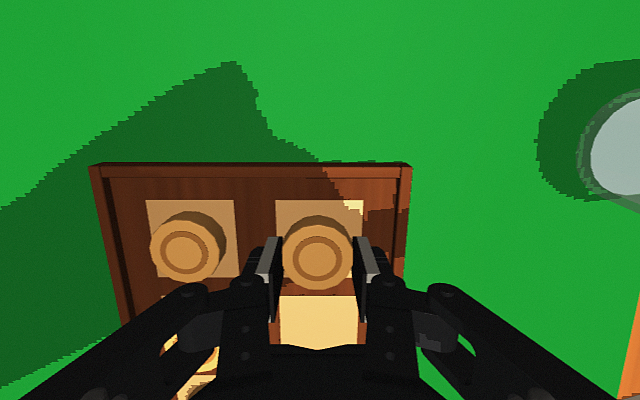

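Call:
move_arm([
  {"dx": 0, "dy": 0.4, "dz": -0.05, "wx": 0, "wy": 0, "wz": 0, "claw": -0.4},
  {"dx": 0, "dy": 0.65, "dz": -0.05, "wx": 0, "wy": 0, "wz": 0, "claw": -0.4},
  {"dx": 0, "dy": 0.65, "dz": -0.05, "wx": 0, "wy": 0, "wz": 0, "claw": -0.4},
  {"dx": 0, "dy": 0.65, "dz": -0.05, "wx": 0, "wy": 0, "wz": 0, "claw": 0},
  {"dx": 0, "dy": 0.65, "dz": -0.05, "wx": 0, "wy": 0, "wz": 0, "claw": 0.02},
  {"dx": 0, "dy": 0.65, "dz": -0.05, "wx": 0, "wy": 0, "wz": 0, "claw": 0.02},
  {"dx": 0, "dy": -1, "dz": -0.05, "wx": 0, "wy": 0, "wz": 0, "claw": 0.02},
  {"dx": 0, "dy": -4, "dz": 0, "wx": 0, "wy": 0, "wz": 0, "claw": 0.02},
  {"dx": 0, "dy": -8, "dz": 0, "wx": 0, "wy": 0, "wz": 0, "claw": 0.02},
  {"dx": -3, "dy": -12, "dz": 0, "wx": 0, "wy": 0, "wz": 0, "claw": 0.02},
  {"dx": -6, "dy": -16, "dz": -2, "wx": 0, "wy": 0, "wz": 0, "claw": 0.02},
  {"dx": -6, "dy": -18, "dz": -4, "wx": 0, "wy": 0, "wz": 0, "claw": 0.02},
])

```text
clock: 34.75
ee_pos: [0.5978, 0.0653, 0.2039]
ee_rot: [[0.995, 0.001, 0.103], [-0.103, 0.002, 0.995], [0.001, -1.0, 0.003]]
contact_force: [1.5, 0.1, -0.4]
width: 0.0436
```

Call:
move_arm([
  {"dx": 0, "dy": -1, "dz": -3, "wx": 0, "wy": 0, "wz": 0, "claw": 0.02},
  {"dx": 0, "dy": -2, "dz": -6, "wx": 0, "wy": 0, "wz": 0, "claw": 0.02},
  {"dx": 0, "dy": -2, "dz": -7, "wx": 0, "wy": 0, "wz": 0, "claw": 0.02},
  {"dx": 0, "dy": -2, "dz": -7, "wx": 0, "wy": 0, "wz": 0, "claw": 0.02},
  {"dx": 0, "dy": -2, "dz": -7, "wx": 0, "wy": 0, "wz": 0, "claw": 0.02},
])

```text
clock: 35.25
ee_pos: [0.5918, -0.0055, 0.2192]
ee_rot: [[0.994, -0.002, 0.106], [-0.106, 0.003, 0.994], [-0.002, -1.0, 0.003]]
contact_force: [0.1, 0.4, 0.2]
width: 0.0441
```

```bash
python3 look.py j1|grep -E "^\[|blob \[[234]"; python3 -c "
from h import *
cv2.imwrite('pics/j1c.png',cams.capture('scene'));cv2.imwrite('pics/j1s.png',cams.capture('side'))
d=np.load('j1.npz');KT=pose('wrist',dict(ee_pos=d['p'],ee_rot=d['R']))
im=cv2.imread('pics/j1.png')
for p in [(.5959,.1043),(.5896,.0466),(.5833,-.011),(.6635,.0969)]:
    u=proj(KT,[*p,.02]);print(u); cv2.circle(im,tuple(int(round(v)) for v in u),1,(0,0,255),-1)
cv2.imwrite('pics/j1z.png',cv2.resize(im[0:300,200:500],None,fx=2,fy=2,interpolation=cv2.INTER_NEAREST))"
```

```text
[ 0.5918 -0.0055  0.2192] [ 0.42  0.28 -0.59  1.6   0.15  1.31 -0.29] 0.04409103909749311
blob [311.   62.3] (np.int32(289), np.int32(39), np.int32(46), np.int32(48), np.int32(2126)) [0.5958 0.1045 0.007 ]
blob [375.9  62. ] (np.int32(353), np.int32(39), np.int32(48), np.int32(48), np.int32(2084)) [0.6635 0.0975 0.007 ]
blob [311.  119.1] (np.int32(290), np.int32(98), np.int32(44), np.int32(44), np.int32(1774)) [0.5894 0.0468 0.007 ]
blob [372.8 119.4] (np.int32(351), np.int32(98), np.int32(45), np.int32(44), np.int32(1890)) [0.657  0.0393 0.007 ]
blob [311.3 170.8] (np.int32(291), np.int32(151), np.int32(42), np.int32(40), np.int32(1589)) [ 0.5832 -0.0111  0.007 ]
blob [370.1 170.7] (np.int32(349), np.int32(151), np.int32(44), np.int32(40), np.int32(1612)) [ 0.6506 -0.0181  0.007 ]
blob [209.3 276. ] (np.int32(190), np.int32(266), np.int32(43), np.int32(29), np.int32(483)) [ 0.4378 -0.1342  0.007 ]
[310.7886  61.0123]
[310.983  119.9816]
[311.1489 173.2523]
[378.2169  61.1701]
```

View pics/j1z.png

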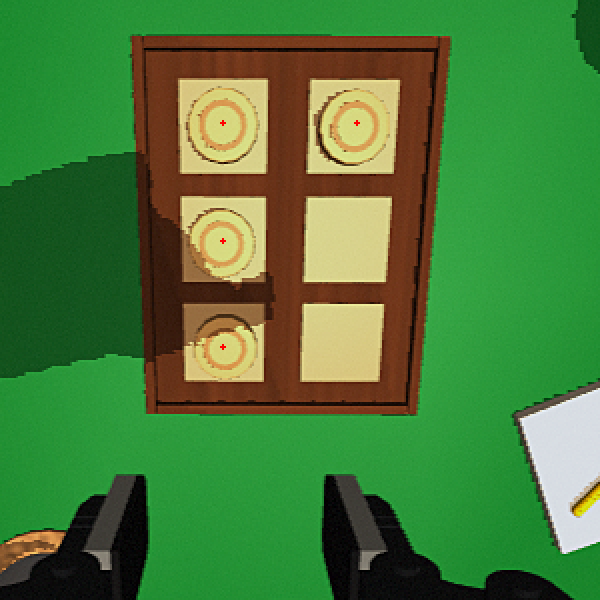

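View pics/j1c.png

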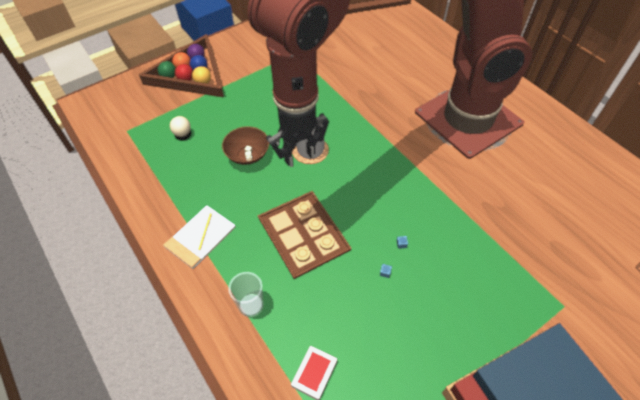

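View pics/j1s.png

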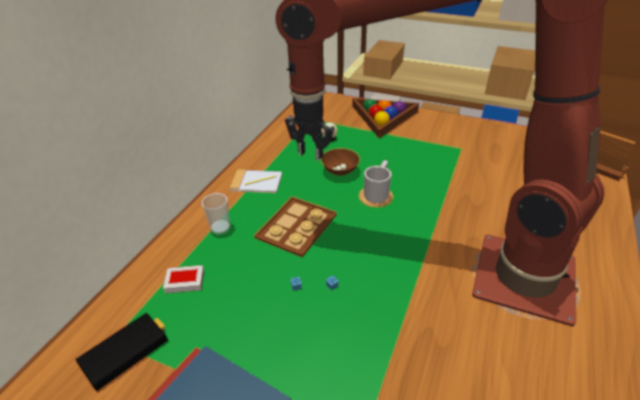

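```bash
python3 - <<'E'
from h import *
S=pose("scene");D=pose("side")
print(tri([(S,(309.6,128.7)),(D,(377.4,173.3))]),"coaster est .4514,-.1768(z0)")
d=status.state()
# reproject coaster circle & mug base circle in f1w
im=cv2.imread("pics/f1w.png")
st=dict(ee_pos=np.array([.4517,-.291,.2439]),ee_rot=np.array([[1,.006,0],[-.004,.571,.821],[.005,-.821,.571]]))
KT=pose("wrist",st)
for (cx,cy,r,z,col) in [(.4515,-.173,.052,.004,(255,0,0)),(.4515,-.173,.04,.089,(0,0,255))]:
    for a in np.linspace(0,6.28,80):
        u=proj(KT,[cx+r*np.cos(a),cy+r*np.sin(a),z]);cv2.circle(im,tuple(int(round(v)) for v in u),0,col,-1)
cv2.imwrite("pics/k1.png",cv2.resize(im[110:270,240:400],None,fx=4,fy=4,interpolation=cv2.INTER_NEAREST)[:600])
E
```

```text
(array([ 0.4513, -0.1762,  0.0861]), [np.float64(0.0004899138967806637), np.float64(0.0004899138967806493)]) coaster est .4514,-.1768(z0)
```

View pics/k1.png

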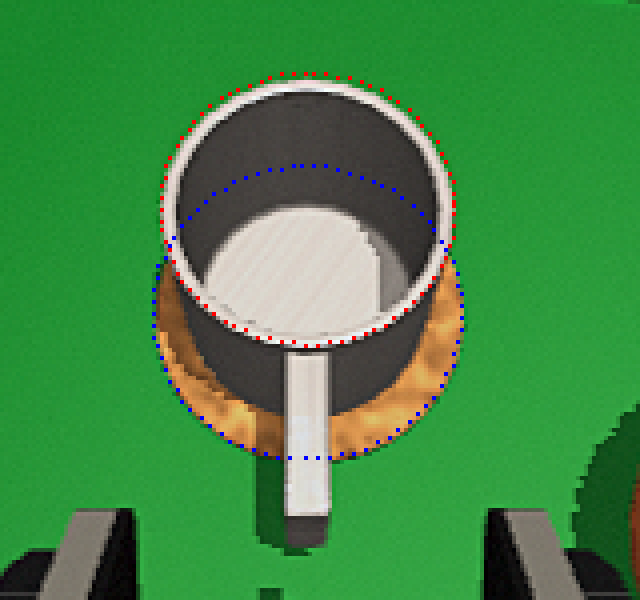

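```bash
python3 -c "
from rig import *
print(finish_job(), status.state()['clock'])"
```

```text
the job is handed in; nothing more can be done
the job is handed in; nothing more can be done
```

The job is handed in: the mug, dice and counters are all where the task asked for them, at about 35 s of the 208 s allowed. `finish_job` gave no verdict, so this rests on my own checks.

**What I did**
- I gripped the mug by its ear. My first vertical grip would have put the wrist too low for pouring, so I set the mug back down and re-gripped it tilted 35°.
- I tipped the mug about 120–132° over the bowl and stood it upright on the coaster.
- I found four counters in the two fixed-camera views. Three went in the near row and the fourth on the left far square (far1).

**Last checks**
- **Counters:** the last overhead picture shows all four flat, within about 2 mm of their squares' centres.
- **Dice:** all three I saw in the mug at the start are in the bowl, and the mug looked empty after tipping.
- **Mug:** it stood within about 3 mm of the coaster's centre when I put it down. Later pictures show it still there.
- **Bystanders:** the chalk blocks and bowl look unmoved.
- **Gripper:** it was clear of everything, 22 cm up, when I handed in.

**Where measurements disagreed**
- The fixed cameras and the wrist camera differed by about 2–5 mm in position. I used the wrist camera for the counters and tray, and to correct the mug's ear and the coaster.
- Lengthwise movements overshot or lagged by up to 5 mm, which I corrected after re-measuring before each grip and release.
- Two of the four counter grips pushed up with 6–7 N as the pads closed, well below the force limits.

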